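# Hang the ear defenders over the ware trolley's push bar

## Task

Spraying is finished: put the ear defenders away by hanging them over the trolley's push bar by their headband, astride the bar with one cup on either side, square to it, and well clear of the uprights at its ends. Lower them gently until the headband rests on the bar while you still hold them, without dropping or forcing them, then let go. Don't disturb the jar, the bowl or the spray gun.

Things in the scene. Friction and masses are not known exactly. Their poses are not given: they have to be found in the camera images.
- ear_defenders: Ear defenders, yellow and black, one rigid piece, about 0.28 kg, lying on their side on the bench, crown turned away to the right, give or take 40 degrees. Origin midway between the two adjuster blocks, 39 mm above the bench. x: from the cups to the crown (up, once hung); y: cup to cup; z: square to the arch (up while lying, along the bar once hung). Centre of mass about 67 mm from the origin towards the cups (-x)
- block_a (a point): The place to grip: centre of the black height-adjuster block at y = +71 mm on the headband's leg. Block 42 mm long, 18 mm thick, 34 mm wide. Own axes: x along the leg, away from the cup, splayed outwards 18 degrees from the ear defenders' x; y through its thickness; z as theirs. In their frame the cups fill x = -122 to -30, |y| = 26 to 64, |z| to 39 mm: 52 mm between the cushions
- block_b (a point): Centre of the other adjuster block, at y = -71 mm, the mirror image of block_a (its x axis also runs along the leg, away from the cup and outwards); same sizes
- crown (a point): Middle of the inner face of the headband's crown, the face that is to rest on the bar; 92 mm along x from the origin of the ear defenders, same axes. The headband is a ring of 69 mm inner radius, open towards the cups, 12 mm thick and 28 mm wide along z; inside it is empty
- push_bar (a point): Middle of the axis of the trolley's push bar: level steel tube, 25 mm diameter, 85 to 100 mm above the bench top, beside the bench's right-hand end. x along the bar, y to the bench, z up. Straight for 210 mm either way, then it bends down into two uprights sloping away from the bench. The bench edge is 130 to 190 mm from the bar; nothing is below the bar for 200 mm
- trolley: Steel ware trolley with plywood decks and pots, parked with its brakes on (fixed); origin and axes as push_bar. Its upper deck lies 280 mm under the bar and starts 100 mm beyond it, away from the bench
- glaze_jar_mid (a point): Bystander: glaze jar with a white cap, 72 mm across and 94 mm tall, on the bench; the point is its centre, 47 mm up
- bisque_bowl: Bystander: terracotta bowl, 120 mm across and 50 mm high; origin at the centre of its foot
- spray_gun: Bystander: spray gun with a white cup on top, in a steel cradle with a 130 x 110 mm base, 290 mm tall in all; origin at the centre of the base's underside

How it is judged (in metres and radians):
On the way:
1. the headband is set down: it bears on the bar while the gripper still holds the ear defenders (contact force between ear_defenders and trolley above 0.5 N and contact force between the fingers and ear_defenders above 1 N and z of crown in the frame of push_bar between 0.005 and 0.03 m and horizontal distance between crown and push_bar below 0.15 m), for 0.1 s.
At the end, for the whole second after the job is handed in: The ear defenders hang on the push bar with the inside of the crown resting on it (within 20 mm of the crown's middle, 7 to 20 mm above the bar's axis), within 140 mm of the bar's middle, upright within 0.2 rad, the arch square to the bar within 0.25 rad, released and at rest (z of crown in the frame of push_bar between 0.007 and 0.02 m and y of crown in the frame of push_bar between -0.02 and 0.02 m and x of crown in the frame of push_bar between -0.14 and 0.14 m and angle between crown's own x axis and vertical below 0.2 rad and angle between the z axis of crown and the x axis of push_bar, either way round below 0.25 rad and linear speed of ear_defenders below 0.03 m/s and angular speed of ear_defenders below 0.3 rad/s); the robot touches nothing.
It fails at once if the ear defenders hit or pressed on the trolley harder than 12 N (dropped or forced) (contact force between ear_defenders and trolley above 12 N).
It fails at once if the glaze jar shifted by more than 30 mm (distance of glaze_jar_mid from where it was at the start of the episode above 0.03 m).
It fails at once if the bowl shifted by more than 30 mm (distance of bisque_bowl from where it was at the start of the episode above 0.03 m).
It fails at once if the spray gun shifted by more than 30 mm (distance of spray_gun from where it was at the start of the episode above 0.03 m).
It also fails if it takes over 48 s, if anything falls off the work surface, if the arm or the gripper's body presses on something with over 40 N, if the wrist force passes 120 N, or if a joint passes its speed limit or range.

## Robot

A 6-joint arm with a two-finger parallel gripper is mounted at the origin on the work surface. World frame = base frame: x ahead of the robot, y to its left, z up, the work surface at z = 0. Lengths are in m, angles in degrees, forces in N, time in s.
With the tool pointing down it reaches from about 0.3 to 0.75 m from the base axis. Payload 8.5 kg.
Tool frame: the origin (TCP) lies at the very end of the fingers, on their centre line; the grasp point (between the pads) lies 19 mm behind it (env.grip_point_offset is the distance from the TCP to the grasp point, in m); z points along the fingers, y is the direction in which the jaws open and shut (so a half turn about z gives the same grasp; the last joint's range is limited). The gripper opens to 85 mm and grips with 20 to 120 N. Pads are 22 mm wide; open, the fingers measure 114 mm over their backs; the gripper's body (76 mm by 85 mm) begins 54 mm behind the grasp point. The pads swing forward as they close: fully open they stand 13 mm farther back than shut.
Start: joints at [-81.377, 21.807, 74.336, -0, 83.858, -12.336], TCP at [0.197, -0.514, 0.198] pointing down, gripper open.
Joint ranges: [-178.18, 178.18], [-50.72, 133.34], [12.68, 142.11], [-81.47, 261.47], [9.98, 163.14], [-165.26, 165.26]. Speed limits (degrees/s): [136.94, 136.94, 180, 180, 180, 180].

## Interface

Orientations are given as a 3x3 rotation matrix whose columns are the frame's x, y, z axes.
In Python, from rig import env gives the robot as it stands.
- The arm moves only by the tool move_arm, never from a script. Its argument "moves" is a list of rows, each a list of 4 numbers: the shift along the tool's x, y, z in mm, then the turn about the tool's z in rad. In form: [[tx, ty, tz, spin], ...]. A call has 1 to 20 rows; each row is the pose to reach, as a shift and turn from the pose commanded when the call began, along the tool's axes at that moment; what a row does not reach only later rows make up. A row lasts 1/10 s, in which the tool goes at most 50 mm and 8.59 degrees, less where a joint would pass 70% of its speed; a pose out of reach is approached as far as the arm can. A call with a gripper value outside its range is refused whole. "grip" is the closure, from 0 (fully open) to 1 (shut), set as the call begins (left out, the last holds). The fingers move at their own pace and stop on an object; "grip_force" is the grip in N (left out, the last holds). Time passes only in rows, so rows that repeat a pose let the fingers close. It gives the time, the measured TCP pose, the force and the opening at its end, in the units of the state.
- env.observe(): the state, without advancing time (a new reading comes with each control period).
- env.get_image(name): name is "scene" or "side" or "wrist"; returns the picture (384x512x3 uint8, red, green, blue); there is no depth.
- env.get_calibration(name): a dict with "fovy" (degrees; the focal length in pixels is half the picture's height over the tangent of half this angle, whatever the lens; pixels are square), "cx", "cy" (the principal point, pixels), "extrinsics" (4x4, takes a point from world to camera coordinates); the wrist camera has in their place "tool_from_camera" (4x4, takes a point from camera to tool coordinates, whose origin is the TCP and whose axes are the flange's). Camera axes: x right, y up, looking along -z (the intrinsics and any distortion apply to the point x, -y, -z); pixel columns grow to the right and rows downward; lengths in m; the calibration is good to about 2 mm. A picture is of the moment at which its call begins: read the wrist's pose just before it. get_calibration takes no time and is no camera call.
- env.close_job(): hands the job in, once; it reports no verdict.
Trained networks look in the newest picture that a camera, given by its name, has taken for a name from the list of things; names that differ only in an ending like _2 or _b are one class to them, and where a whole thing is asked for, a point or a joint stands for the part that bears it (a point fixed in the world has none). Each returns a list of dicts, best first, with "conf" (0 to 1); they miss things now and then, are a little off and sometimes report something else, mostly with a low value. They report only what shows in the picture. A call takes as long as a camera call.
- env.silhouettes(camera, name): "region" (384x512 bool, what is visible of it) and "point" ([row, column] in pixels, amid what is visible of it).
- env.tip_of(camera, name): "point" ([row, column] in pixels: a listed point, or the origin of a listed thing).
The state is a dict: "time_s": time; "q": joint angles; "qvel": joint speeds; "joint_efforts": joint torques, N m; "position": TCP position; "tool_rot": TCP orientation; "ft_force": force on the tool from outside, world axes, zero at the start; "wrist_torque": the same for the moment, N m; "grip_width": finger opening in m.
Only numpy, scipy, OpenCV 4.12 (cv2) and the standard library are available. Lean on these libraries where they do the work, as an engineer would, in place of code of your own. Each camera call takes 0.05 s, during which the arm holds its last target.

## Working session

There is one attempt and no reset: what is moved stays moved. The work goes in short steps, Python scripts to look and compute and a tool call to move; the robot and the scene stay as the last step left them, time stands still between calls to the robot, and variables do not carry over. Pictures are saved under pics/ and viewed, and the job is handed in when it is done.

Besides the shell and the picture viewer there is one more tool, called as name([rows], argument=value, ...), one row to a line, values as JSON. move_arm: Moves the arm, as the interface text tells. Its arguments: {"type":"object","properties":{"moves":{"type":"array"},"grip":{"type":"number"},"grip_force":{"type":"number"}},"required":["moves"]}

```bash
ls; mkdir -p pics; python3 - <<'E'
from rig import env
import cv2,numpy as np
o=env.observe();print({k:np.round(v,3).tolist() for k,v in o.items()})
for c in ["scene","side","wrist"]:
    im=env.get_image(c);cv2.imwrite(f"pics/{c}0.png",im[...,::-1]);print(c,env.get_calibration(c))
    for n in ["ear_defenders","block_a","crown","push_bar","glaze_jar_mid","bisque_bowl","spray_gun"]:
        try:print(n,[(np.round(d["point"],1).tolist(),round(d["conf"],2)) for d in env.tip_of(c,n)])
        except Exception as e:print(n,e)
E
```

```text
pics
{'time_s': 0.0, 'q': [-81.376, 21.842, 74.387, 0.0, 83.859, -12.337], 'qvel': [-0.106, -0.005, 0.052, -0.021, 0.027, -0.091], 'joint_efforts': [0.001, -44.846, -23.128, -0.0, 0.005, -0.0], 'position': [0.197, -0.513, 0.197], 'tool_rot': [[0.934, 0.358, -0.0], [0.358, -0.934, 0.002], [0.0, -0.001, -1.0]], 'ft_force': [-0.023, 0.519, -0.358], 'wrist_torque': [0.045, 0.011, -0.031], 'grip_width': 0.085}
scene {'fovy': 44.53403020390873, 'cx': 257.22509731590185, 'cy': 192.55024594604785, 'extrinsics': array([[ 0.8147967 ,  0.57965633, -0.01024049, -0.53297712],
       [-0.36731269,  0.52981986,  0.76444247,  0.11152731],
       [ 0.44853954, -0.61910375,  0.64461061, -1.71388643],
       [ 0.        ,  0.        ,  0.        ,  1.        ]])}
ear_defenders [([178.9, 237.3], 0.59), ([227.6, 185.2], 0.36)]
block_a [([175.7, 256.0], 0.74), ([180.6, 217.2], 0.66)]
crown [([194.8, 239.0], 0.88)]
push_bar [([271.4, 139.8], 0.7)]
glaze_jar_mid [([271.9, 143.1], 0.63), ([240.5, 263.1], 0.55)]
bisque_bowl [([227.3, 188.4], 0.96), ([181.2, 217.0], 0.25)]
spray_gun [([137.8, 290.7], 0.8)]
sid
[... 503 characters left out ...]
([126.9, 273.4], 0.78)]
glaze_jar_mid [([172.2, 220.6], 0.65)]
bisque_bowl [([180.4, 291.4], 0.57)]
spray_gun [([313.5, 275.7], 0.84), ([201.9, 264.4], 0.58)]
wrist {'fovy': 65.11352029620198, 'cx': 259.72837764738944, 'cy': 195.09135825887086, 'tool_from_camera': array([[-6.36917736e-04,  9.55896490e-01,  2.93703074e-01,
         7.38733447e-02],
       [ 9.99999146e-01,  9.43911753e-04, -9.03513659e-04,
        -2.47934031e-04],
       [-1.14089532e-03,  2.93702247e-01, -9.55896275e-01,
        -1.75809258e-01],
       [ 0.00000000e+00,  0.00000000e+00,  0.00000000e+00,
         1.00000000e+00]])}
ear_defenders []
block_a []
crown []
push_bar []
glaze_jar_mid []
bisque_bowl []
spray_gun []
```

View pictures.

View pics/scene0.png

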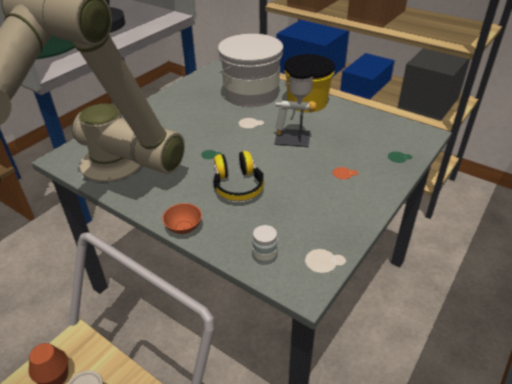

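View pics/side0.png

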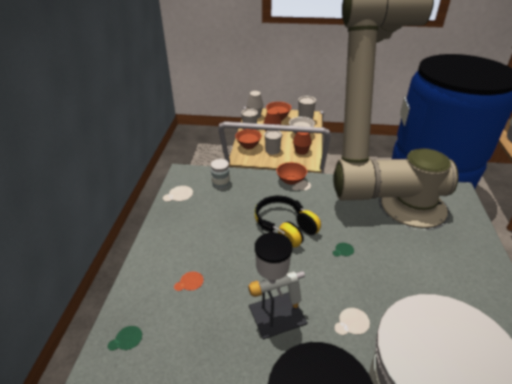

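View pics/wrist0.png

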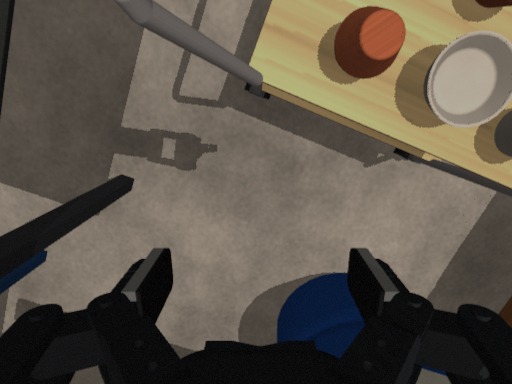

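```bash
cat > h.py <<'E'
import numpy as np, cv2
from rig import env
W,H=512,384
def cam(c,obs=None):
    k=env.get_calibration(c); f=H/2/np.tan(np.radians(k["fovy"]/2))
    K=np.array([[f,0,k["cx"]],[0,f,k["cy"]],[0,0,1]])
    if c=="wrist":
        T=np.eye(4);T[:3,:3]=obs["tool_rot"];T[:3,3]=obs["position"]
        E=np.linalg.inv(T@k["tool_from_camera"])
    else:E=k["extrinsics"]
    return K@np.diag([1,-1,-1])@E[:3]
def proj(P,X):
    X=np.atleast_2d(X);p=np.c_[X,np.ones(len(X))]@P.T;return p[:,:2]/p[:,2:]
def tri(P1,rc1,P2,rc2):
    X=cv2.triangulatePoints(P1,P2,np.array(rc1[::-1],float).reshape(2,1),np.array(rc2[::-1],float).reshape(2,1))
    X=(X[:3]/X[3]).ravel()
    e=[np.round(proj(P1,X)[0][::-1]-rc1,1),np.round(proj(P2,X)[0][::-1]-rc2,1)]
    return X,e
def onz(P,rc,z):
    A=P[:,[0,1]];b=P[:,2]*z+P[:,3]
    Hm=np.c_[A,b];v=np.linalg.solve(Hm,[rc[1],rc[0],1]);return v[:2]/v[2]
E
python3 - <<'E'
from h import *
S,D=cam("scene"),cam("side")
for n,a,b in [("blk R?",(175.7,256),(227.2,269.3)),("blk L",(180.6,217.2),(208.5,299.2)),("crown",(194.8,239),(204.3,265.2)),("bar",(271.4,139.8),(126.9,273.4)),("org",(178.9,237.3),(212,287.2)),("jar",(240.5,263.1),(172.2,220.6)),("bowl",(227.3,188.4),(180.4,291.4)),("gun",(137.8,290.7),(313.5,275.7))]:
    X,e=tri(S,a,D,b);print(n,X.round(4),e, onz(S,a,.039).round(3),onz(D,b,.039).round(3))
import subprocess
a=cv2.imread("pics/scene0.png");b=cv2.imread("pics/side0.png")
cv2.imwrite("pics/z1.png",np.hstack([cv2.resize(a[140:215,190:280],None,fx=4.4,fy=4.4,interpolation=3),cv2.resize(b[180:255,240:330],None,fx=4.4,fy=4.4,interpolation=3)]))
cv2.imwrite("pics/z2.png",cv2.resize(a[225:345,60:230],None,fx=4.5,fy=4.5,interpolation=3))
cv2.imwrite("pics/z3.png",cv2.resize(b[95:175,200:350],None,fx=5,fy=5,interpolation=3))
E
```

```text
blk R? [0.5062 0.202  0.0319] [array([0. , 0.1]), array([-0.1,  0.2])] [0.511 0.195] [0.506 0.21 ]
blk L [0.414  0.1036 0.0348] [array([-0.3, -0.6]), array([ 0.4, -0.8])] [0.42 0.1 ] [0.412 0.106]
crown [0.5256 0.0872 0.0345] [array([0.5, 1.3]), array([-0.7,  1.7])] [0.524 0.083] [0.531 0.097]
bar [ 0.5383 -0.3512  0.0931] [array([0.1, 0.1]), array([-0.1,  0.1])] [ 0.496 -0.324] [ 0.545 -0.445]
org [0.4625 0.1418 0.0425] [array([-1.1, -2.3]), array([ 1.6, -3.3])] [0.47  0.145] [0.452 0.129]
jar [ 0.7143 -0.0524  0.0557] [array([0.2, 0.5]), array([-0.2,  0.5])] [ 0.703 -0.039] [ 0.721 -0.073]
bowl [ 4.529e-01 -9.430e-02  1.000e-04] [array([-0.9, -1.8]), array([ 1.1, -2. ])] [ 0.49  -0.122] [ 0.445 -0.051]
gun [0.4583 0.504  0.0017] [array([0.2, 0.7]), array([-0.5,  1.4])] [0.484 0.455] [0.461 0.531]
```

View pics/z1.png

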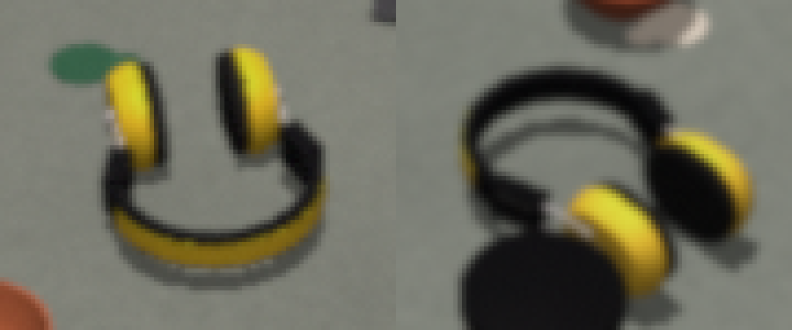

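View pics/z2.png

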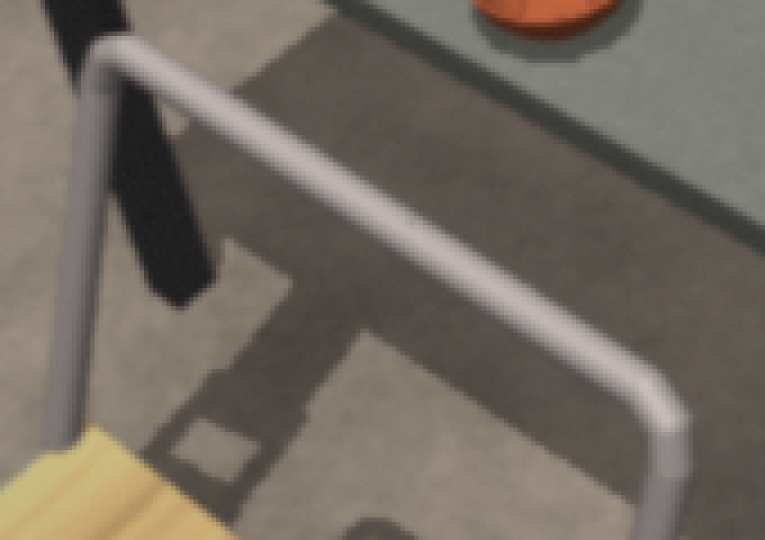

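View pics/z3.png

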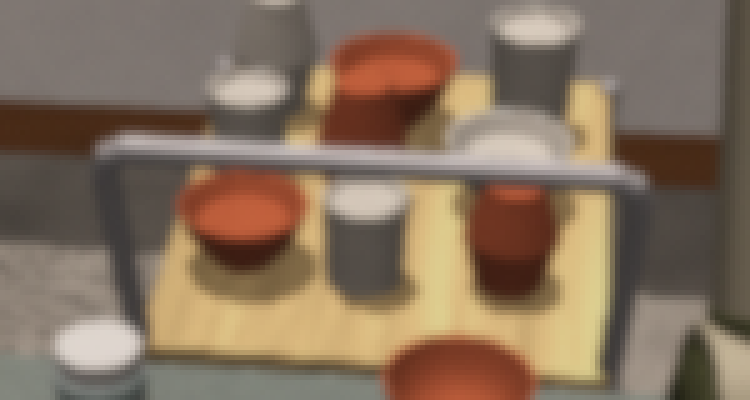

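```bash
python3 - <<'E'
from h import *
S,D=cam("scene"),cam("side")
for rc in [(225,135.5),(277,230)]: print("edge",onz(S,rc,0).round(3))
# bar: scene centerline points & side centerline, intersect
# scene line in z2 coords (col,row)/4.5+(60,225)
a=[(60+x/4.5,225+y/4.5) for x,y in [(180,90),(300,162),(420,238),(560,322)]]
b=[(200+x/5,95+y/5) for x,y in [(150,145),(300,154),(450,166),(600,178)]]
l=np.cross([*b[0],1],[*b[-1],1])
# optimise bar: level line (x0,y0,yaw,z)
from scipy.optimize import least_squares
def res(p):
    y0,yaw,z=p;r=[]
    X=lambda t:np.array([.52+t*np.cos(yaw),y0+t*np.sin(yaw),z])
    for P,pts in((S,a),(D,b)):
        q=proj(P,np.array([X(-.2),X(.2)]));n=q[1]-q[0];n=np.array([-n[1],n[0]])/np.hypot(*n)
        r+=[(np.array(u)-q[0])@n for u in pts]
    return r
s=least_squares(res,[-.35,0,.09]);print(s.x,np.degrees(s.x[1]),s.fun.round(2))
y0,yaw,z=s.x
for t in(-.4,-.3,-.2,-.1,0,.1,.2,.25):
    X=np.array([.52+t*np.cos(yaw),y0+t*np.sin(yaw),z]);print(t,X.round(3),proj(S,X).round(0),proj(D,X).round(0))
E
```

```text
edge [ 0.318 -0.181]
edge [ 0.687 -0.176]
[-0.3470013   0.0020639   0.09442491] 0.11825277298068693 [ 0.48 -0.07  0.14 -0.5   0.82  0.58 -0.27 -1.11]
-0.4 [ 0.12  -0.348  0.094] [[ 41. 208.]] [[373. 132.]]
-0.3 [ 0.22  -0.348  0.094] [[ 62. 221.]] [[349. 131.]]
-0.2 [ 0.32  -0.347  0.094] [[ 85. 235.]] [[325. 130.]]
-0.1 [ 0.42  -0.347  0.094] [[110. 251.]] [[301. 129.]]
0 [ 0.52  -0.347  0.094] [[136. 267.]] [[278. 127.]]
0.1 [ 0.62  -0.347  0.094] [[164. 285.]] [[255. 126.]]
0.2 [ 0.72  -0.347  0.094] [[195. 304.]] [[232. 125.]]
0.25 [ 0.77  -0.346  0.094] [[211. 314.]] [[220. 124.]]
```

move_arm([
  [50,-50,-12,0.1],
  [100,-100,-24,0.2],
  [150,-150,-36,0.3],
  [200,-200,-48,0.4],
  [250,-250,-60,0.5],
  [300,-300,-72,0.6],
  [350,-350,-84,0.7],
  [400,-400,-100,0.84],
  [450,-450,-110,0.84],
  [507,-505,-120,0.84],
  [507,-505,-120,0.84],
  [507,-505,-120,0.84],
  [507,-505,-120,0.84],
  [507,-505,-120,0.84],
  [507,-505,-120,0.84],
  [507,-505,-120,0.84],
  [507,-505,-120,0.84],
  [507,-505,-120,0.84],
], grip=0, grip_force=20)

```text
time_s: 3.0
position: [0.4892, 0.1385, 0.3178]
tool_rot: [[0.889, -0.457, -0.0], [-0.457, -0.889, -0.0], [-0.0, 0.0, -1.0]]
ft_force: [-0.7, -0.6, -0.4]
grip_width: 0.0851
```

```bash
python3 - <<'E'
from h import *
o=env.observe();im=env.get_image("wrist");cv2.imwrite("pics/w1.png",im[...,::-1])
P=cam("wrist",o);print(o["q"].round(1),o["position"])
for n,z in [("ear_defenders",.039),("block_a",.039),("crown",.039)]:
    for d in env.tip_of("wrist",n): print(n,np.round(d["point"],1),round(d["conf"],2),onz(P,d["point"],z).round(4))
E
```

```text
[  2.5  14.2  66.1  -0.   99.8 119.7] [0.48920653 0.13851502 0.31776297]
block_a [162.7 211.8] 0.8 [0.5104 0.2089]
block_a [178.1 301.6] 0.8 [0.4254 0.097 ]
crown [111.3 277.3] 0.74 [0.5325 0.0862]
```

View pics/w1.png

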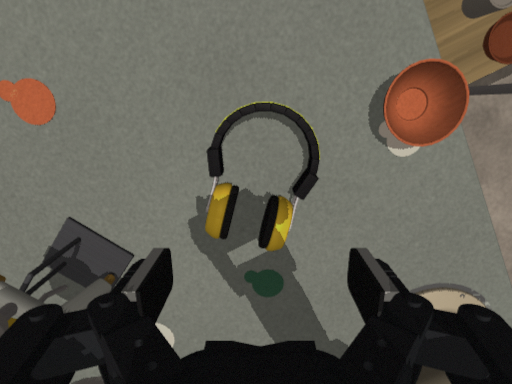

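```bash
cat > fit.py <<'E'
from h import *
from scipy.optimize import least_squares
np.save("o1.npy",env.observe(),allow_pickle=True)
o=env.observe();P=cam("wrist",o);S,D=cam("scene"),cam("side")
def X(p,pts):
    x,y,t=p;c,s=np.cos(t),np.sin(t);pts=np.atleast_2d(pts)/1000.
    return np.c_[x+c*pts[:,0]-s*pts[:,1],y+s*pts[:,0]+c*pts[:,1],.039+pts[:,2]]
m=[[0,71,0],[0,-71,0],[92,0,0]]
obs=[(P,[(162.7,211.8),(178.1,301.6),(111.3,277.3)],1),(S,[(175.7,256),(180.6,217.2),(194.8,239)],1),(D,[(227.2,269.3),(208.5,299.2),(204.3,265.2)],1)]
f=lambda p:np.concatenate([(proj(Q,X(p,m))-np.array(v)[:,::-1]).ravel()*w for Q,v,w in obs])
s=least_squares(f,[.46,.15,-.8]);p=s.x;print(p,np.degrees(p[2]),s.fun.round(1).reshape(-1,2))
def outl(p,P,im):
    a=np.radians(np.arange(-115,116,5))
    for R,z in((69,14),(81,14),(81,-14)):
        q=proj(P,X(p,np.c_[23+R*np.cos(a),R*np.sin(a),0*a+z]));cv2.polylines(im,[np.round(q*S_).astype(int)],False,(0,0,255),1)
    for sg in(1,-1):
        c,s_=np.cos(.314),np.sin(.314)
        pts=[[c*u-s_*v,sg*(71+s_*u+c*v),17] for u,v in((21,9),(21,-9),(-21,-9),(-21,9))]
        cv2.polylines(im,[np.round(proj(P,X(p,pts))*S_).astype(int)],True,(0,255,0),1)
S_=3
E
cat > ov.py <<'E'
from fit import *
import sys
if len(sys.argv)>1:p=np.array([float(v) for v in sys.argv[2:5]])
im=cv2.resize(cv2.imread("pics/w1.png"),None,fx=3,fy=3,interpolation=3)
outl(p,P,im);cv2.imwrite("pics/ov%s.png"%(sys.argv[1] if len(sys.argv)>1 else ""),im[270:780,540:1020])
E
python3 ov.py
```

```text
[ 0.46466813  0.1505812  -0.71989551] -41.246974246848254 [[ 2.6 -1.9]
 [ 2.   4.4]
 [-2.6  0.5]
 [ 1.7 -1.3]
 [-1.   0.1]
 [ 3.8 -0. ]
 [-1.4 -1.3]
 [-1.7 -1.8]
 [-0.7 -1.4]]
```

View pics/ov.png

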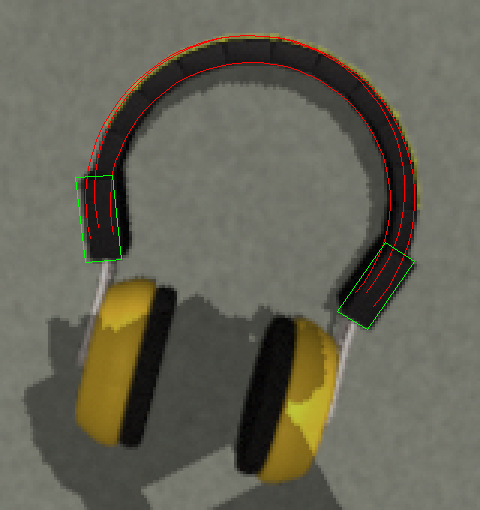

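move_arm([
  [0,-34,20,-0.03],
  [-1,-67,60,-0.07],
  [-1,-67,110,-0.07],
  [-1,-67,160,-0.07],
  [-1,-67,200,-0.07],
  [-1,-67,200,-0.07],
  [-1,-67,200,-0.07],
])

```text
time_s: 3.9
position: [0.5199, 0.1991, 0.1191]
tool_rot: [[0.919, -0.394, 0.001], [-0.394, -0.919, 0.0], [0.001, -0.0, -1.0]]
ft_force: [-0.3, -0.6, 0.9]
grip_width: 0.0855
```

```bash
python3 - <<'E'
from h import *
o=env.observe();im=env.get_image("wrist");cv2.imwrite("pics/w2.png",im[...,::-1]);print(o["position"],o["time_s"])
im=env.get_image("side");cv2.imwrite("pics/s2.png",cv2.resize(im[150:280,200:370,::-1],None,fx=4,fy=4,interpolation=3))
E
```

```text
[0.51991463 0.19912113 0.11912312] 3.9
```

View pics/w2.png

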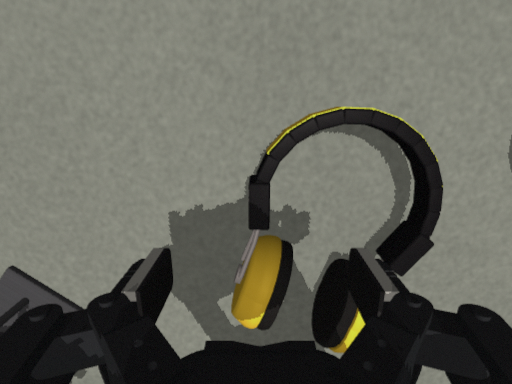

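```bash
python3 - <<'E'
from h import *
o=env.observe();P=cam("wrist",o);print(onz(P,(202,259.5),.056),proj(P,[.5108,.2024,.056]))
E
```

```text
[0.51558756 0.20122626] [[260.45669632 207.46144956]]
```

move_arm([
  [1,0,40,0],
  [2,0,70,0],
  [2,0,82,0],
  [2,0,82,0],
  [2,0,82,0],
])

```text
time_s: 4.5
position: [0.5223, 0.1988, 0.0378]
tool_rot: [[0.919, -0.393, 0.003], [-0.393, -0.919, 0.0], [0.003, -0.002, -1.0]]
ft_force: [0.5, -0.1, 0.4]
grip_width: 0.0852
```

move_arm([
  [0,0,0,0],
  [0,0,0,0],
  [0,0,0,0],
  [0,0,0,0],
  [0,0,0,0],
  [0,0,0,0],
  [0,0,0,0],
  [0,0,0,0],
], grip=1, grip_force=30)

```text
time_s: 5.3
position: [0.5211, 0.1986, 0.0358]
tool_rot: [[0.919, -0.393, -0.0], [-0.393, -0.919, -0.0], [-0.0, 0.0, -1.0]]
ft_force: [0.3, 0.1, 1.1]
grip_width: -0.0003
```

```bash
python3 - <<'E'
from h import *
o=env.observe();im=env.get_image("wrist");cv2.imwrite("pics/w3.png",im[...,::-1]);print(o["position"],o["time_s"],o["grip_width"],o["wrist_torque"])
E
```

```text
[0.52108761 0.19863065 0.03578353] 5.3 -0.0002825616358472838 [-0.02287884 -0.00955305 -0.03298318]
```

View pics/w3.png

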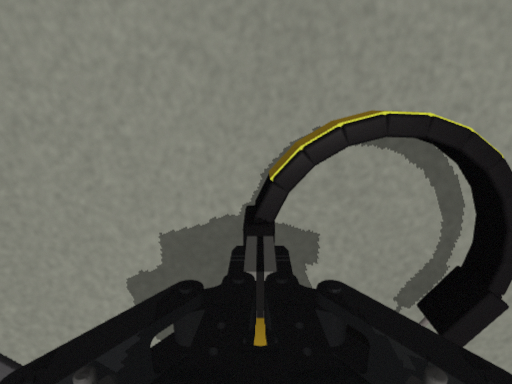

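```bash
python3 - <<'E'
from h import *
o=env.observe();P=cam("wrist",o)
R=o["tool_rot"];p=o["position"]
for v in [(0,0,0),(.011,0,0),(-.011,0,0),(0,0,-.019),(.011,0,-.019)]: print(v,proj(P,p+R@np.array(v)).round(1))
for n in ["block_a","crown","ear_defenders"]:
    for d in env.tip_of("wrist",n): print(n,np.round(d["point"],1),round(d["conf"],2),onz(P,d["point"],.039).round(4))
for rc in [(207,258),(235,258)]: print(onz(P,rc,.056),onz(P,rc,.039))
im=cv2.imread("pics/w3.png");cv2.imwrite("pics/w3z.png",cv2.resize(im[190:290,190:340],None,fx=5,fy=5,interpolation=3))
E
```

```text
(0, 0, 0) [[258.7 225.6]]
(0.011, 0, 0) [[258.7 209.2]]
(-0.011, 0, 0) [[258.7 241.5]]
(0, 0, -0.019) [[258.6 238.6]]
(0.011, 0, -0.019) [[258.6 220.6]]
block_a [301.2 456.8] 0.63 [0.4192 0.0972]
block_a [241.7 258.2] 0.59 [0.5124 0.2027]
crown [140.3 430.7] 0.72 [0.5319 0.0875]
[0.53916067 0.19122981] [0.53372352 0.19365439]
[0.52380096 0.1978425 ] [0.51668583 0.2009895 ]
```

View pics/w3z.png

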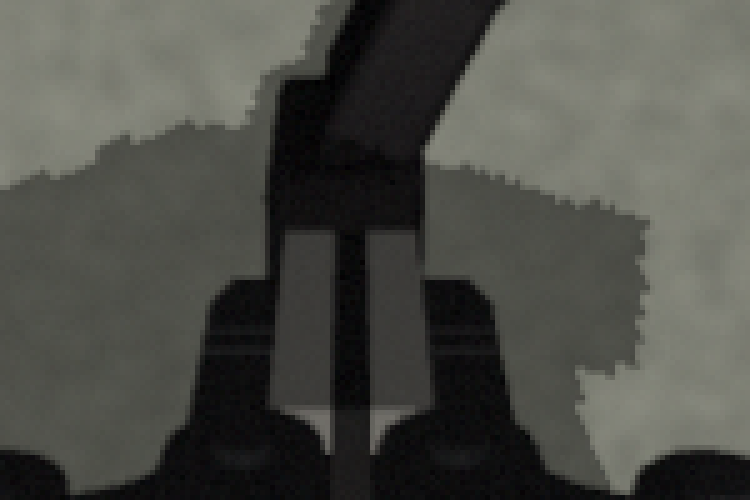

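```bash
python3 - <<'E'
from h import *
im=env.get_image("side");a=cv2.resize(im[150:270,220:370,::-1],None,fx=5,fy=5,interpolation=3)
cv2.imwrite("pics/s3.png",a)
im=env.get_image("scene");cv2.imwrite("pics/c3.png",cv2.resize(im[90:210,180:330,::-1],None,fx=5,fy=5,interpolation=3))
S,D=cam("scene"),cam("side");p=env.observe()["position"];print(proj(S,p),proj(D,p))
E
```

```text
[[259.11348293 176.89892116]] [[265.1152937  225.21311895]]
```

View pics/s3.png

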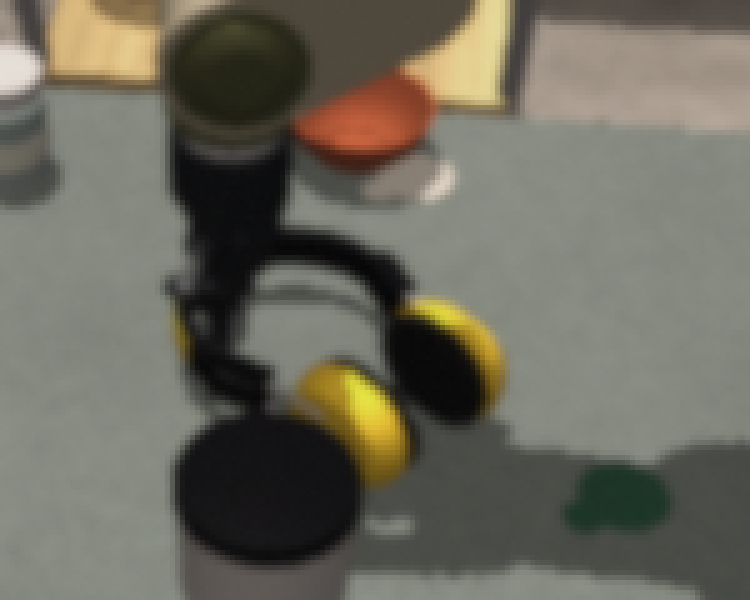

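View pics/c3.png

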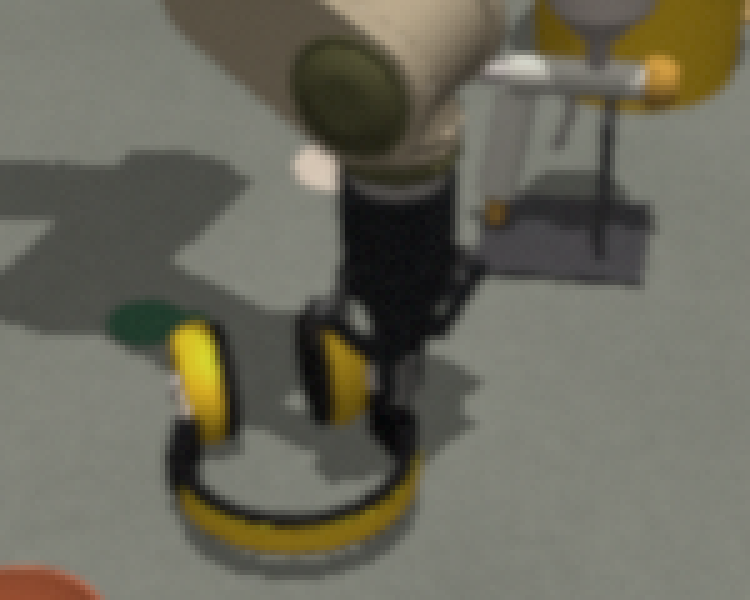

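move_arm([
  [0,0,-8,0],
  [0,0,-16,0],
  [0,0,-25,0],
  [0,0,-25,0],
  [0,0,-25,0],
])

```text
time_s: 6.1
position: [0.5212, 0.1987, 0.0612]
tool_rot: [[0.919, -0.393, 0.001], [-0.393, -0.919, 0.0], [0.001, -0.0, -1.0]]
ft_force: [0.2, 0.2, -0.4]
grip_width: -0.0
```

```bash
python3 - <<'E'
from h import *
o=env.observe();im=env.get_image("wrist");cv2.imwrite("pics/w4.png",im[...,::-1]);print(o["position"],o["time_s"],o["grip_width"],o["ft_force"],o["wrist_torque"])
E
```

```text
[0.52116628 0.19865129 0.06117239] 6.1 -2.368150826156751e-05 [ 0.18976562  0.17952256 -0.37547058] [-0.00937047 -0.01635105 -0.00201474]
```

View pics/w4.png

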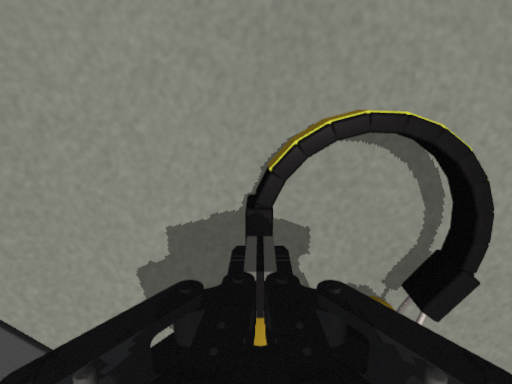

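```bash
python3 - <<'E'
import cv2,numpy as np
o=[]
for n in("w3","w4"):
    im=cv2.imread(f"pics/{n}.png")[185:285,220:300].astype(float)
    o.append(cv2.resize(np.clip(255*(im/110)**.5,0,255).astype(np.uint8),None,fx=5,fy=5,interpolation=0))
cv2.imwrite("pics/cmp.png",np.hstack(o))
E
```

```text
(no output)
```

View pics/cmp.png

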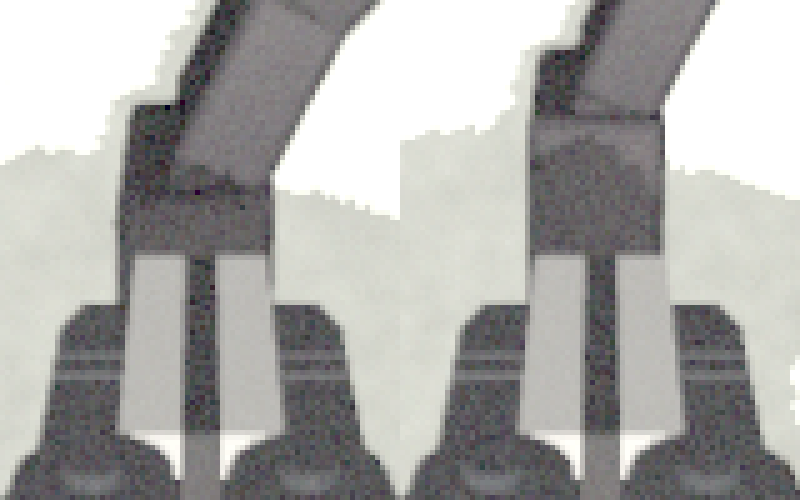

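move_arm([
  [0,0,0,0],
  [0,0,0,0],
  [0,0,0,0],
  [0,0,0,0],
  [0,0,0,0],
  [0,0,20,0],
  [0,0,35,0],
  [0,0,37,0],
  [0,0,37,0],
  [0,0,37,0],
], grip=0)

```text
time_s: 7.15
position: [0.5216, 0.1987, 0.0246]
tool_rot: [[0.919, -0.393, 0.001], [-0.393, -0.919, 0.0], [0.001, -0.001, -1.0]]
ft_force: [0.5, 0.1, 0.0]
grip_width: 0.0858
```

```bash
python3 - <<'E'
from h import *
o=env.observe();im=env.get_image("wrist");cv2.imwrite("pics/w5.png",np.clip(255*(im[...,::-1]/150.)**.6,0,255).astype(np.uint8));print(o["position"],o["time_s"],o["grip_width"],o["ft_force"],o["wrist_torque"])
P=cam("wrist",o);R=o["tool_rot"];p=o["position"]
for y in(.0425,-.0425):
  for x in(.011,-.011):
    print(x,y,proj(P,p+R@np.array([x,y,-.013])).round(),proj(P,p+R@np.array([x,y,-.05])).round())
E
```

```text
[0.5215826  0.19870731 0.02458791] 7.15 0.08577985500118503 [0.47495926 0.09000273 0.021297  ] [-0.00835174  0.00261729 -0.02331542]
0.011 0.0425 [[332. 217.]] [[351. 246.]]
-0.011 0.0425 [[329. 251.]] [[347. 287.]]
0.011 -0.0425 [[185. 217.]] [[166. 246.]]
-0.011 -0.0425 [[188. 251.]] [[170. 287.]]
```

View pics/w5.png

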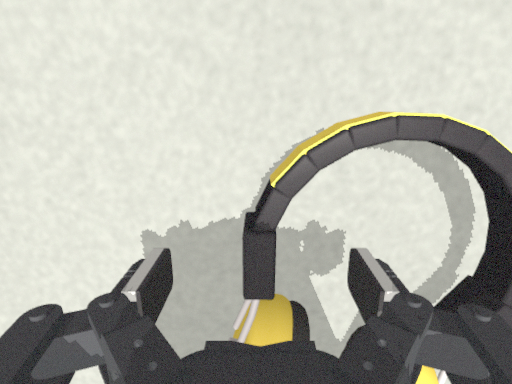

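```bash
python3 - <<'E'
from h import *
print(env.grip_point_offset)
o=env.observe();P=cam("wrist",o);R=o["tool_rot"];p=o["position"]
for rc in[(232,259),(299,259)]:
    v=np.r_[onz(P,rc,.056),.056]; print(R.T@(v-p))
D=cam("side")
im=env.get_image("side");im=im[...,::-1].copy();a=cv2.resize(im[150:270,220:370],None,fx=5,fy=5,interpolation=3)
def mk(z,c):
  for y in(-.0425,.0425):
    u=(proj(D,p+R@np.array([0,y,z]))[0]-[220,150])*5;cv2.circle(a,tuple(u.astype(int)),4,c,1)
mk(-.013,(0,0,255));mk(-.048,(0,255,0))
cv2.imwrite("pics/s5.png",a)
E
```

```text
0.0187
[ 0.00957561  0.00024102 -0.03133511]
[-0.03130261  0.00018611 -0.03138495]
```

View pics/s5.png

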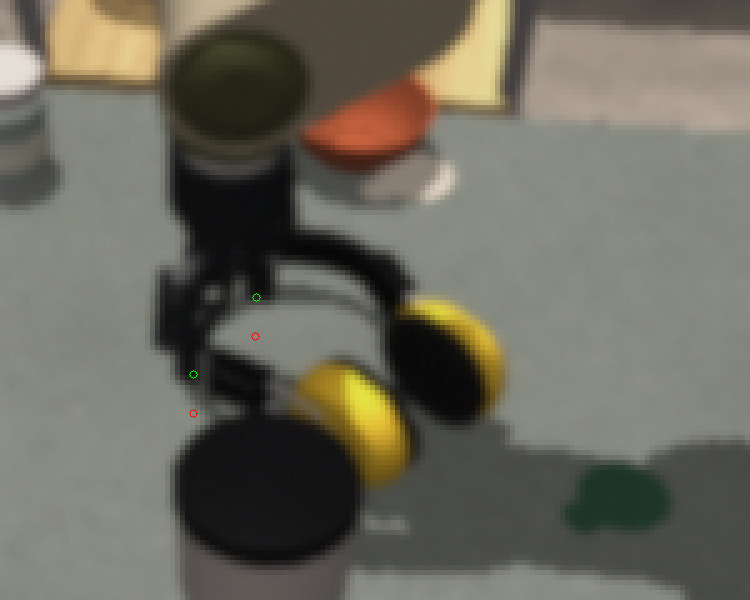

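move_arm([
  [-1,0,12,0],
  [-2,0,20,0],
  [-2,0,23,0],
  [-2,0,23,0],
])

```text
time_s: 7.65
position: [0.5188, 0.1994, 0.0001]
tool_rot: [[0.919, -0.393, -0.002], [-0.393, -0.919, -0.0], [-0.001, 0.001, -1.0]]
ft_force: [0.0, -1.3, -0.2]
grip_width: 0.0851
```

move_arm([
  [0,0,0,0],
  [0,0,0,0],
  [0,0,0,0],
  [0,0,0,0],
  [0,0,0,0],
  [0,0,0,0],
], grip=1, grip_force=30)

```text
time_s: 8.25
position: [0.5194, 0.1996, 0.0011]
tool_rot: [[0.919, -0.393, 0.001], [-0.393, -0.919, 0.0], [0.0, -0.0, -1.0]]
ft_force: [0.3, 1.2, 1.7]
grip_width: 0.0174
```

move_arm([
  [0,0,-10,0],
  [0,0,-25,0],
  [0,0,-45,0],
  [0,0,-65,0],
  [0,0,-90,0],
  [0,0,-120,0],
  [0,0,-150,0],
  [0,0,-150,0],
  [0,0,-150,0],
])

```text
time_s: 9.15
position: [0.5189, 0.1993, 0.1507]
tool_rot: [[0.919, -0.393, 0.0], [-0.393, -0.919, -0.0], [0.0, 0.0, -1.0]]
ft_force: [-0.3, 0.1, -4.1]
grip_width: 0.0173
```

```bash
cat > look.py <<'E'
from h import *
import sys
t=sys.argv[1];o=env.observe();g=lambda im:np.clip(255*(im[...,::-1]/200.)**.7,0,255).astype(np.uint8)
out=[]
for c in sys.argv[2:]:
    im=g(env.get_image(c))
    P=cam(c,o)
    if c!="wrist":
        u=proj(P,o["position"]+np.array([0,0,.03]))[0];x0=int(np.clip(u[0]-65,0,512-130));y0=int(np.clip(u[1]-65,0,384-150))
        print(c,x0,y0);im=cv2.resize(im[y0:y0+150,x0:x0+130],None,fx=3,fy=3,interpolation=3)
    else: im=cv2.resize(im,(600,450))
    cv2.imwrite(f"pics/{t}_{c}.png",im);out.append(im)
if len(out)==2 and out[0].shape==out[1].shape: cv2.imwrite(f"pics/{t}.png",np.hstack(out))
print(o["position"].round(4),o["time_s"],o["grip_width"].round(4),o["ft_force"].round(2),o["wrist_torque"].round(3),o["q"].round(0))
E
python3 look.py a scene side
```

```text
scene 193 75
side 201 126Traceback (most recent call last):
  File "look.py", line 14, in <module>
    print(o["position"].round(4),o["time_s"],o["grip_width"].round(4),o["ft_force"].round(2),o["wrist_torque"].round(3),o["q"].round(0))
                                             ^^^^^^^^^^^^^^^^^^^^^
AttributeError: 'float' object has no attribute 'round'
```

View pics/a.png

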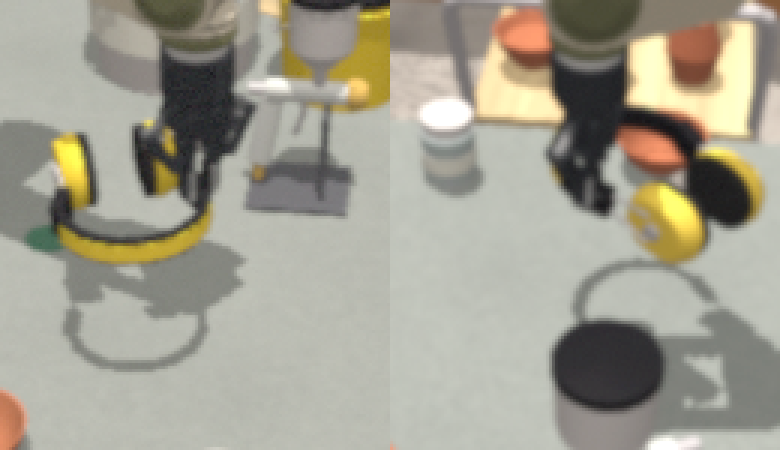

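move_arm([
  [0,0,-20,0],
  [0,0,-40,0],
  [0,0,-60,0],
  [0,0,-80,0],
  [0,0,-100,0],
  [0,0,-100,0],
], grip_force=20)

```text
time_s: 9.85
position: [0.5199, 0.1995, 0.2518]
tool_rot: [[0.919, -0.393, 0.002], [-0.393, -0.919, 0.0], [0.002, -0.001, -1.0]]
ft_force: [0.0, -0.2, -3.7]
grip_width: 0.0175
```

```bash
sed -i 's/o\["grip_width"\].round(4)/round(o["grip_width"],4)/' look.py; python3 look.py b scene side
```

```text
scene 193 47
side 201 99
[0.5199 0.1995 0.2518] 9.85 0.0175 [ 0.04 -0.25 -3.7 ] [ 0.016 -0.318 -0.017] [  9.  21.  67.  -0.  92. 122.]
```

View pics/b.png

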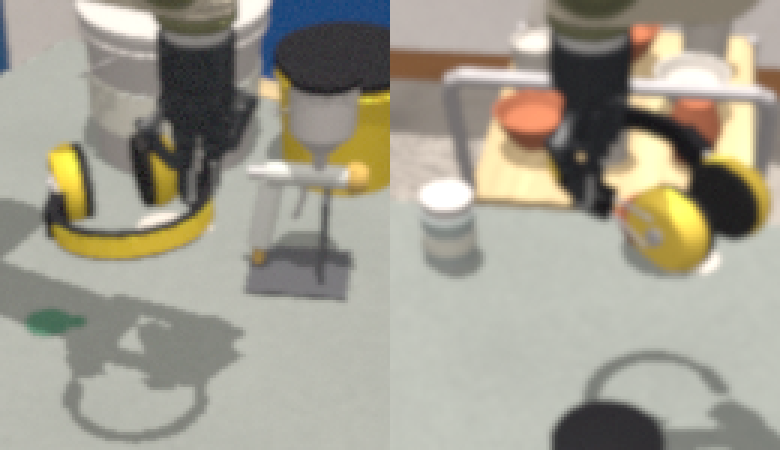

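move_arm([
  [0,0,40,0],
  [0,0,80,0],
  [0,0,100,0],
  [0,0,100,0],
  [0,0,100,0],
], grip=0.82)

```text
time_s: 10.45
position: [0.5192, 0.1994, 0.1505]
tool_rot: [[0.919, -0.393, -0.001], [-0.393, -0.919, -0.0], [-0.001, 0.001, -1.0]]
ft_force: [0.6, -0.7, -2.6]
grip_width: 0.0174
```

```bash
python3 look.py c scene side
```

```text
scene 193 75
side 201 126
[0.5192 0.1994 0.1505] 10.45 0.0174 [ 0.59 -0.7  -2.6 ] [ 0.047 -0.321 -0.047] [  9.  25.  78.  -0.  78. 122.]
```

View pics/c.png

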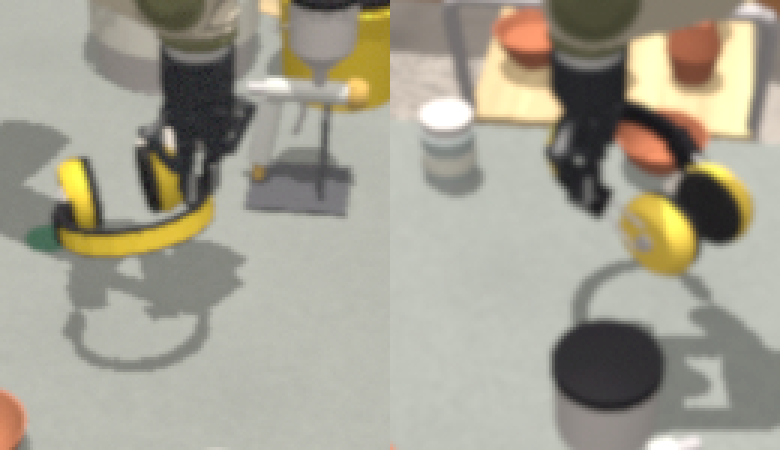

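move_arm([
  [0,0,0,0],
  [0,0,0,0],
  [0,0,0,0],
  [0,0,-10,0],
  [0,0,-20,0],
  [0,0,-20,0],
], grip=0.81)

```text
time_s: 11.15
position: [0.5201, 0.1996, 0.173]
tool_rot: [[0.919, -0.393, 0.004], [-0.393, -0.919, 0.001], [0.003, -0.002, -1.0]]
ft_force: [0.3, 0.2, -2.9]
grip_width: 0.0176
```

```bash
python3 look.py d scene side
```

```text
scene 193 69
side 201 120
[0.5201 0.1996 0.173 ] 11.15 0.0176 [ 0.31  0.2  -2.89] [ 0.158 -0.221  0.024] [  9.  23.  76.   0.  80. 122.]
```

View pics/d.png

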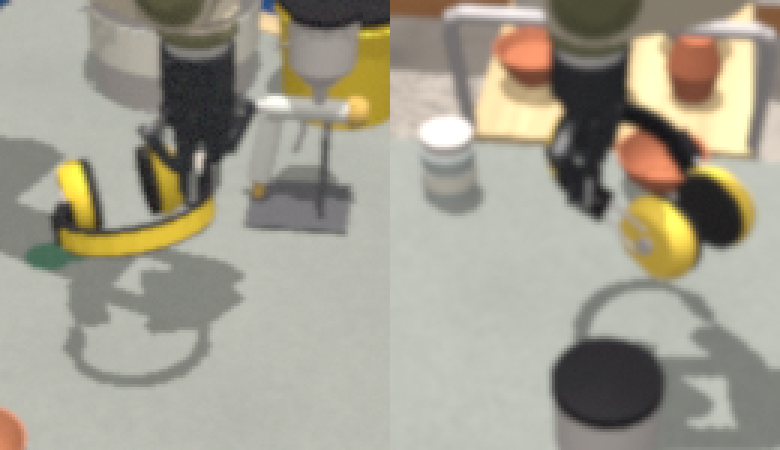

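move_arm([
  [0,0,-30,0],
  [0,0,-60,0],
  [0,0,-30,0],
  [0,0,0,0],
  [0,0,-30,0],
  [0,0,-60,0],
  [0,0,-30,0],
  [0,0,0,0],
  [0,0,-30,0],
  [0,0,-60,0],
  [0,0,-60,0],
], grip=0.805)

```text
time_s: 12.35
position: [0.5206, 0.1997, 0.2342]
tool_rot: [[0.919, -0.393, 0.006], [-0.393, -0.919, 0.001], [0.006, -0.004, -1.0]]
ft_force: [0.6, 1.1, -2.8]
grip_width: 0.0173
```

```bash
python3 look.py e scene side
```

```text
scene 193 52
side 201 104
[0.5206 0.1997 0.2342] 12.35 0.0173 [ 0.61  1.07 -2.79] [ 0.272 -0.111 -0.055] [  9.  21.  69.   0.  89. 122.]
```

View pics/e.png

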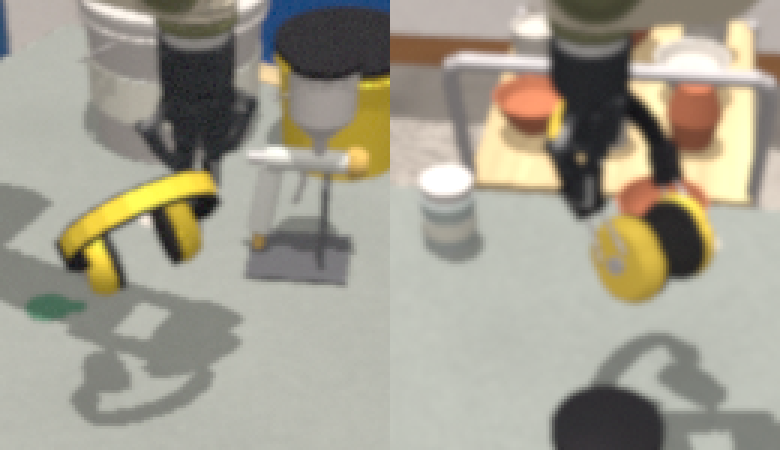

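move_arm([
  [0,0,-20,0],
  [0,0,-40,0],
  [0,0,-40,0],
  [0,0,-40,0],
])

```text
time_s: 12.85
position: [0.5188, 0.1993, 0.2691]
tool_rot: [[0.919, -0.393, -0.002], [-0.393, -0.919, -0.0], [-0.002, 0.001, -1.0]]
ft_force: [-0.3, -0.9, -3.9]
grip_width: 0.0173
```

```bash
python3 look.py f wrist scene
python3 - <<'E'
from h import *
o=env.observe();R=o["tool_rot"];print(R.T@o["wrist_torque"],R.T@o["ft_force"])
E
```

```text
scene 192 42
[0.5188 0.1993 0.2691] 12.85 0.0173 [-0.32 -0.9  -3.92] [ 0.08  -0.188  0.014] [  9.  20.  65.   0.  95. 122.]
[ 0.17360609  0.1481995  -0.03603481] [-0.64907759 -0.26816337  3.43340155]
```

View pics/f_wrist.png

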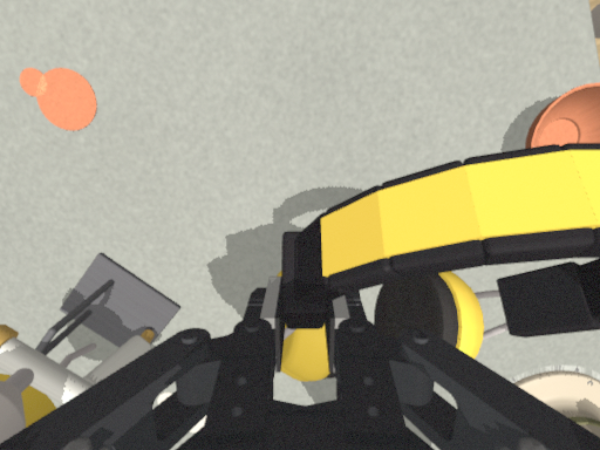

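View pics/f_scene.png

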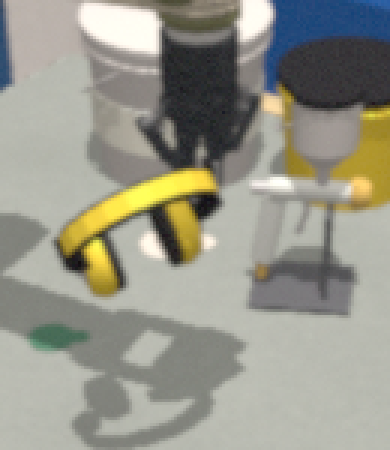

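move_arm([
  [0,0,30,0],
  [0,0,60,0],
  [0,0,30,0],
  [0,0,0,0],
  [0,0,30,0],
  [0,0,60,0],
  [0,0,30,0],
  [0,0,0,0],
  [0,0,30,0],
  [0,0,60,0],
  [0,0,30,0],
  [0,0,0,0],
  [0,0,0,0],
  [0,0,0,0],
], grip=0.803)

```text
time_s: 14.35
position: [0.519, 0.1994, 0.2697]
tool_rot: [[0.919, -0.393, -0.001], [-0.393, -0.919, -0.0], [-0.001, 0.001, -1.0]]
ft_force: [0.3, 0.8, -4.4]
grip_width: 0.0176
```

```bash
python3 look.py g wrist scene
python3 - <<'E'
from h import *
o=env.observe();R=o["tool_rot"];print(R.T@o["wrist_torque"],R.T@o["ft_force"])
E
```

```text
scene 193 42
[0.519  0.1994 0.2697] 14.35 0.0176 [ 0.27  0.83 -4.38] [ 0.112 -0.114 -0.05 ] [  9.  20.  65.   0.  95. 122.]
[0.15312952 0.07642281 0.01319908] [0.18723915 0.34527215 4.33479567]
```

View pics/g_wrist.png

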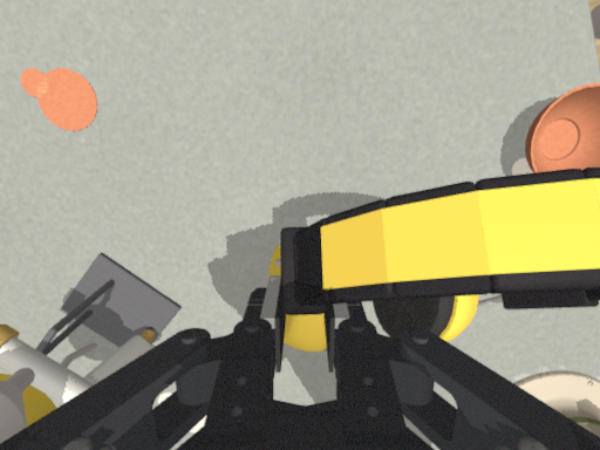

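View pics/g_scene.png

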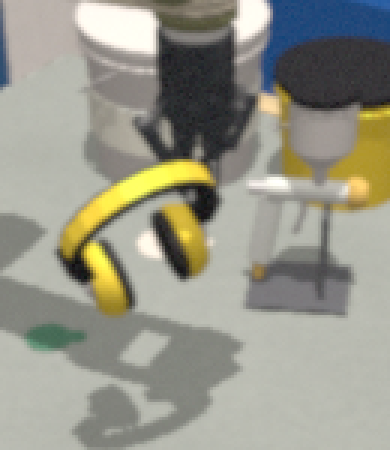

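move_arm([
  [0,0,45,0],
  [0,0,70,0],
  [0,0,30,0],
  [0,0,0,0],
  [0,0,45,0],
  [0,0,70,0],
  [0,0,30,0],
  [0,0,0,0],
  [0,0,45,0],
  [0,0,70,0],
  [-30,0,30,0],
  [-60,0,0,0],
  [-80,0,0,0],
  [-85,0,0,0],
  [-85,0,0,0],
], grip=0.8)

```text
time_s: 15.95
position: [0.4405, 0.2328, 0.2697]
tool_rot: [[0.92, -0.393, -0.002], [-0.393, -0.92, -0.001], [-0.002, 0.001, -1.0]]
ft_force: [1.7, -0.8, -3.4]
grip_width: 0.0169
```

```bash
python3 look.py i wrist scene
python3 - <<'E'
from h import *
o=env.observe();R=o["tool_rot"];print(R.T@o["wrist_torque"],R.T@o["ft_force"])
E
```

```text
scene 178 30
[0.4405 0.2328 0.2697] 15.95 0.0169 [ 1.7  -0.77 -3.42] [ 0.06  -0.242  0.025] [ 14.  14.  74.  -0.  92. 127.]
[ 0.17404715  0.12896266 -0.00517255] [ 0.1384445  -1.27133222  2.91753252]
```

View pics/i_wrist.png

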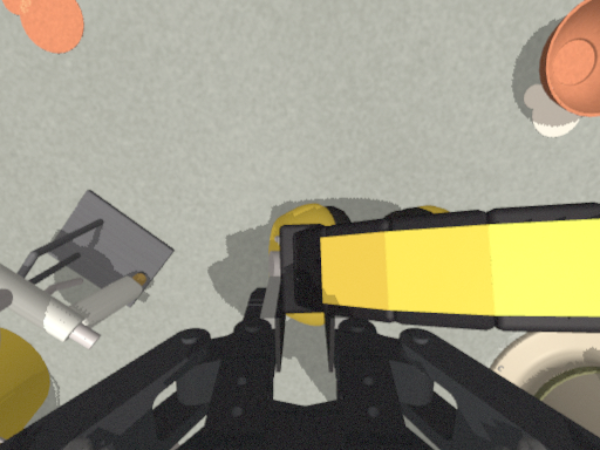

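View pics/i_scene.png

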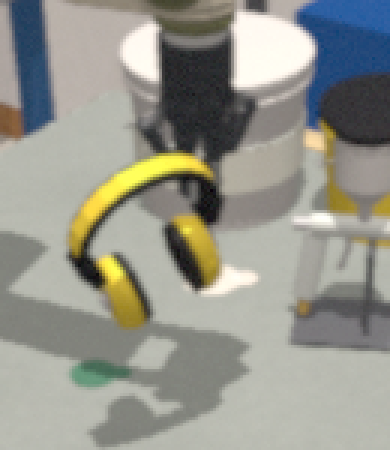

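move_arm([
  [0,0,0,0],
  [0,0,0,0],
  [0,0,0,0],
], grip=0.9, grip_force=35)

```text
time_s: 16.35
position: [0.4414, 0.2326, 0.2705]
tool_rot: [[0.919, -0.394, -0.001], [-0.394, -0.919, -0.0], [-0.0, 0.0, -1.0]]
ft_force: [-0.3, 0.4, -3.6]
grip_width: 0.017
```

```bash
cat > pose.py <<'E'
from h import *
from scipy.optimize import least_squares
import sys
# params: psi(deg),roll(deg about tool x), grip pt offset: block-frame x_b, z_b (mm) at tool point (0,ey,-45mm)
c18,s18=np.cos(np.radians(18)),np.sin(np.radians(18))
xb=np.array([c18,s18,0]);yb=np.array([-s18,c18,0]);zb=np.array([0,0,1.])
B=np.c_[xb,yb,zb] # ED<-block
from scipy.spatial.transform import Rotation as Ro
def pose(p,o):
    psi,roll,yaw,tx,ty,tz=p
    # block axes in tool at psi=0: xb=+x, yb=-y, zb=-z
    R0=np.c_[[1,0,0],[0,-1,0],[0,0,-1]].astype(float)
    R=Ro.from_euler('y',psi,degrees=True).as_matrix() # rotate x -> -z 
    R=Ro.from_euler('xz',[roll,yaw],degrees=True).as_matrix()@R@R0
    T=o["tool_rot"]
    Rw=T@R@B.T
    blk=o["position"]+T@(np.array([tx,ty,tz])/1000)
    org=blk-Rw@np.array([0,.071,0])
    return Rw,org
m=np.array([[0,71,0],[0,-71,0],[92,0,0],[0,0,0]])/1000
names=[("block_a",[0,1]),("crown",[2]),("ear_defenders",[3])]
def run(p0,cams=("wrist","scene","side"),fix=None):
    o=env.observe();det=[]
    for c in cams:
        im=env.get_image(c);cv2.imwrite(f"pics/last_{c}.png",im[...,::-1])
        P=cam(c,o)
        for n,ix in names:
            for d in env.tip_of(c,n):
                if d["conf"]>.3: det.append((c,P,ix,np.array(d["point"])[::-1],d["conf"],n))
    p=np.array(p0,float)
    for it in range(6):
        Rw,org=pose(p,o);A=[]
        for d in det:
            q=proj(d[1],(org+m[d[2]]@Rw.T));e=np.hypot(*(q-d[3]).T);k=e.argmin()
            if e[k]<(25 if it<2 else 12)*(2 if d[0]=="wrist" else 1): A.append((d,d[2][k]))
        def f(p):
            Rw,org=pose(p,o)
            r=[((proj(d[1],org+Rw@m[k])[0]-d[3])*(.5 if d[0]=="wrist" else 1)) for d,k in A]
            r=np.concatenate(r)
            return np.r_[r/1.5,(p-p0)/np.array([60,4,3,6,2,6])]
        p=least_squares(f,p,loss="soft_l1").x
    Rw,org=pose(p,o)
    for d,k in A: print(d[0],d[5],k,d[3].round(0),"res",(proj(d[1],org+Rw@m[k])[0]-d[3]).round(1),round(d[4],2))
    print("unused",[(d[0],d[5],d[3].round(0).tolist(),round(d[4],2)) for d in det if not any(d is a[0] for a in A)])
    print("p",p.round(1),"time",o["time_s"])
    cr=org+Rw@m[2];print("crown",cr.round(4),"Rw x",Rw[:,0].round(3),"z",Rw[:,2].round(3),"tcp",o["position"].round(4),"crown in tool",(o["tool_rot"].T@(cr-o["position"])).round(4))
    S_=2
    for c in cams:
        im=cv2.imread(f"pics/last_{c}.png");P=cam(c,o)
        im=cv2.resize(np.clip(255*(im/200.)**.7,0,255).astype(np.uint8),None,fx=S_,fy=S_)
        a=np.radians(np.arange(-110,111,5))
        for R,z in((69,14),(81,14),(81,-14),(69,-14)):
            X=np.c_[23+R*np.cos(a),R*np.sin(a),0*a+z]/1000
            q=proj(P,org+X@Rw.T);cv2.polylines(im,[np.round(q*S_).astype(int)],False,(0,0,255),1)
        for sg in(1,-1):
            X=np.array([[x,sg*y,z] for x,y,z in((-30,64,0),(-122,64,0),(-122,26,0),(-30,26,0))])/1000.
            q=proj(P,org+X@Rw.T);cv2.polylines(im,[np.round(q*S_).astype(int)],True,(0,255,0),1)
        u=proj(P,o["position"])[0]*S_
        x0=int(np.clip(u[0]-200,0,1024-400));y0=int(np.clip(u[1]-250,0,768-500))
        cv2.imwrite(f"pics/{sys.argv[1]}_{c}.png",im if c=="wrist" else im[y0:y0+500,x0:x0+400])
    if "scene" in cams and "side" in cams:
        cv2.imwrite(f"pics/{sys.argv[1]}.png",np.hstack([cv2.imread(f"pics/{sys.argv[1]}_{c}.png") for c in("scene","side")]))
    return p,o
if __name__=="__main__":
    run([float(v) for v in sys.argv[2].split(",")])
E
python3 pose.py p1 85,0,0,0,0,-36
```

```text
wrist block_a 0 [256. 227.] res [1.8 0.6] 0.69
wrist ear_defenders 3 [373. 221.] res [-1.9 -0.6] 0.7
scene block_a 0 [245.  97.] res [0.5 0.3] 0.75
scene block_a 1 [209. 119.] res [-2.4  1.2] 0.58
scene crown 2 [218.  89.] res [ 2.  -0.2] 0.7
scene ear_defenders 3 [226. 111.] res [ 0.2 -2.6] 0.89
side block_a 1 [311. 157.] res [-0.3 -0.3] 0.93
side block_a 0 [290. 169.] res [-0.1 -2.4] 0.68
side crown 2 [299. 132.] res [ 0.8 -1.6] 0.94
side ear_defenders 3 [299. 155.] res [1.3 6.1] 0.59
unused [('scene', 'crown', [290.0, 138.0], 0.44), ('scene', 'ear_defenders', [141.0, 270.0], 0.46), ('side', 'block_a', [289.0, 180.0], 0.66), ('side', 'crown', [269.0, 126.0], 0.4)]
p [ 75.3  -0.   -1.2  11.4  -0.5 -30. ] time 16.35
crown [0.4317 0.1334 0.364 ] Rw x [ 0.109 -0.376  0.92 ] z [-0.897  0.362  0.254] tcp [0.4414 0.2326 0.2705] crown in tool [ 0.0301  0.0951 -0.0935]
```

View pics/p1.png

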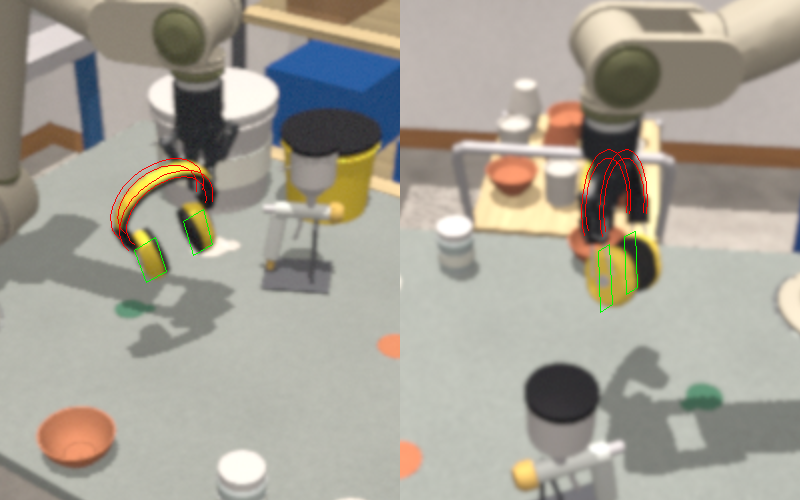

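```bash
python3 -c "
import cv2;cv2.imwrite('pics/p1w.png',cv2.resize(cv2.imread('pics/p1_wrist.png'),(800,600)))"
```

```text
(no output)
```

View pics/p1w.png

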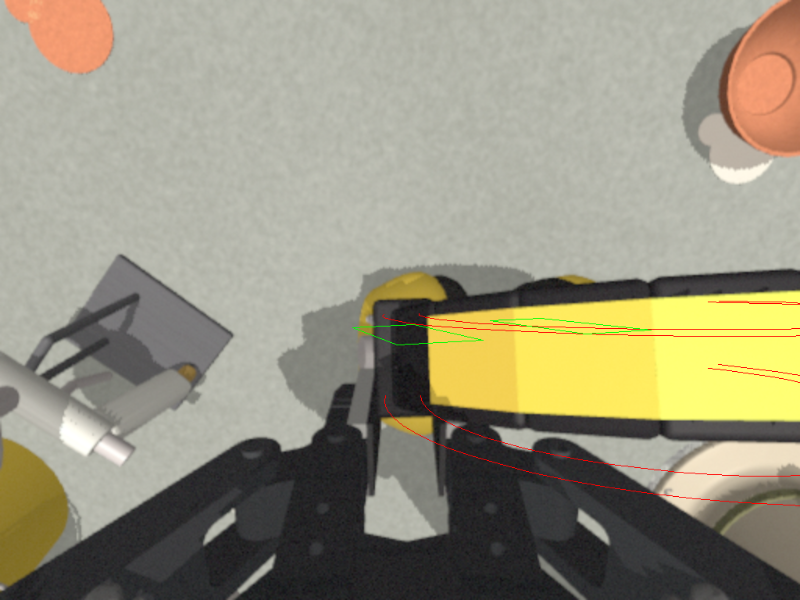

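```bash
cat > fit2.py <<'E'
from pose import *
o=env.observe();W,S,D=cam("wrist",o),cam("scene"),cam("side")
def blk(x,y,z): return B@np.array([x,y,z])/1000+np.array([0,.071,0])
pts=[(W,blk(21,9,-17),(240,192)),(W,blk(21,9,17),(240,265.6)),
 (S,m[0],(245,97)),(S,m[1],(209,119)),(S,m[2],(218,89)),(S,m[3],(226,111)),(D,m[1],(311,157)),(D,m[0],(290,169)),(D,m[2],(299,132)),]
def ringpt(P,col,Rw,org,R,z):
    a=np.radians(np.linspace(110,-60,341));X=np.c_[23+R*np.cos(a),R*np.sin(a),0*a+z]/1000
    q=proj(P,org+X@Rw.T);i=np.abs(q[:,0]-col).argmin();return q[i]
rp=[(511,-14,172.8),(511,14,281.6),(333,-14,185.6),(333,14,272)]
def f(p,full=False):
    Rw,org=pose(p,o)
    r=[(proj(P,org+Rw@X)[0]-np.array(u))*(.5 if P is W else 1) for P,X,u in pts]
    r=np.concatenate(r); e=[.5*(ringpt(W,c,Rw,org,81,z)[1]-row) for c,z,row in rp]
    if full: print(r.reshape(-1,2).round(1).tolist(),np.round(e,1))
    return np.r_[r,e,(p-np.array([75,0,0,8,0,-36]))/np.array([60,4,3,8,3,10])]
for p0 in (60,75,88):
    s=least_squares(f,[p0,0,0,8,0,-36],diff_step=1e-3,loss="soft_l1",x_scale=[5,2,2,3,3,3]);print(s.x.round(1),s.cost.round(1))
p=s.x;f(p,True);Rw,org=pose(p,o);cr=org+Rw@m[2];print("crown in tool",o["tool_rot"].T@(cr-o["position"]),Rw.round(3))
E
python3 fit2.py x
```

```text
[ 68.3   0.8  -1.2  11.4   0.3 -28.2] 13.2
[ 68.4   1.   -1.2  11.6   0.3 -28.6] 13.2
[ 68.3   0.8  -1.2  11.4   0.3 -28.2] 13.2
[[-0.5, -0.4], [0.3, -0.1], [0.7, 0.7], [-3.0, 0.9], [3.2, 2.8], [-0.0, -2.3], [1.1, 0.3], [-0.1, -2.1], [-1.7, -1.2]] [ 0.7 -0.5  0.   0.5]
crown in tool [ 0.03769811  0.0965346  -0.08785667] [[ 0.206  0.459 -0.864]
 [-0.429  0.836  0.342]
 [ 0.88   0.3    0.369]]
```

move_arm([
  [0,0,45,0],
  [0,0,80,0],
  [-25,0,40,0],
  [-30,0,0,0],
  [-15,0,45,0],
  [0,0,80,0],
  [-25,0,40,0],
  [-30,0,0,0],
  [-15,0,45,0],
  [0,0,80,0],
  [-25,0,40,0],
  [-30,0,0,0],
  [-15,0,45,0],
  [0,0,80,0],
  [-25,0,40,0],
  [-30,0,0,0],
  [-30,0,0,0],
  [-30,0,0,0],
], grip=0.8, grip_force=20)

```text
time_s: 18.75
position: [0.4135, 0.2447, 0.2709]
tool_rot: [[0.919, -0.393, 0.001], [-0.393, -0.919, 0.0], [0.001, -0.001, -1.0]]
ft_force: [0.1, -0.1, -4.4]
grip_width: 0.0176
```

```bash
python3 pose.py p2 75,0,0,11,0,-30
python3 - <<'E'
from h import *
o=env.observe();R=o["tool_rot"];print(R.T@o["wrist_torque"],R.T@o["ft_force"])
cv2.imwrite('pics/p2w.png',cv2.resize(cv2.imread('pics/p2_wrist.png'),(800,600)))
E
```

```text
wrist block_a 0 [257. 219.] res [-0.3  0.5] 0.91
wrist block_a 1 [467. 200.] res [-1.5 -0.6] 0.86
wrist ear_defenders 3 [374. 209.] res [-0.3 -0.5] 0.81
scene block_a 0 [242.  94.] res [-0.2 -0.1] 0.91
scene block_a 1 [206. 116.] res [-1.9  0.7] 0.86
scene crown 2 [218.  83.] res [-2.1  0.5] 0.72
scene ear_defenders 3 [224. 106.] res [-0.6 -0.7] 0.82
side block_a 0 [301. 168.] res [-2.8  0.7] 0.94
side block_a 1 [318. 159.] res [-1.3 -1.1] 0.81
side block_a 1 [307. 162.] res [ 9.2 -4.1] 0.66
side crown 2 [309. 133.] res [-0.1 -0.7] 0.79
side ear_defenders 3 [306. 162.] res [1.3 0.6] 0.96
unused [('scene', 'block_a', [263.0, 241.0], 0.56)]
p [ 80.8  -0.9  -2.1  16.1  -0.8 -30.3] time 18.75
crown [0.4041 0.1468 0.3675] Rw x [ 0.035 -0.329  0.944] z [-0.92   0.357  0.159] tcp [0.4135 0.2447 0.2709] crown in tool [ 0.0299  0.0937 -0.0966]
[ 0.10065639  0.02036914 -0.06671724] [ 0.26562102 -0.22280404  3.41216031]
```

View pics/p2w.png

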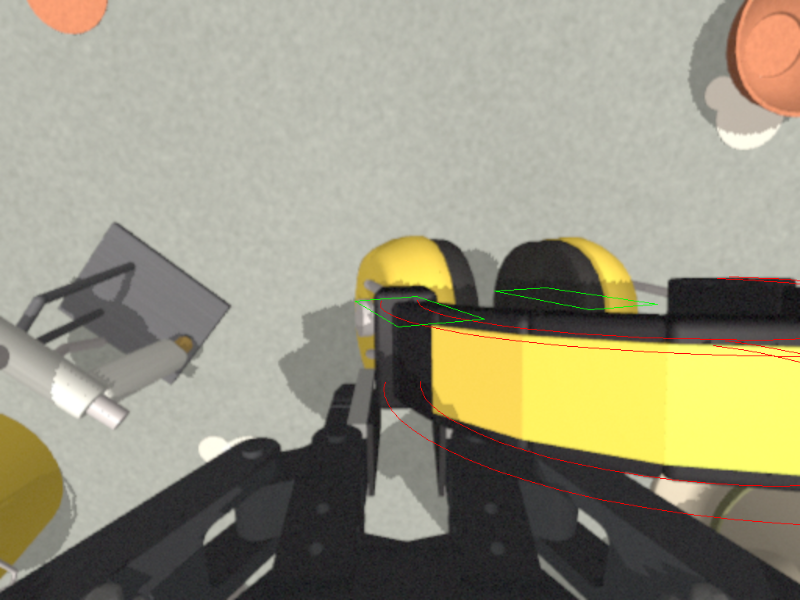

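View pics/p2.png

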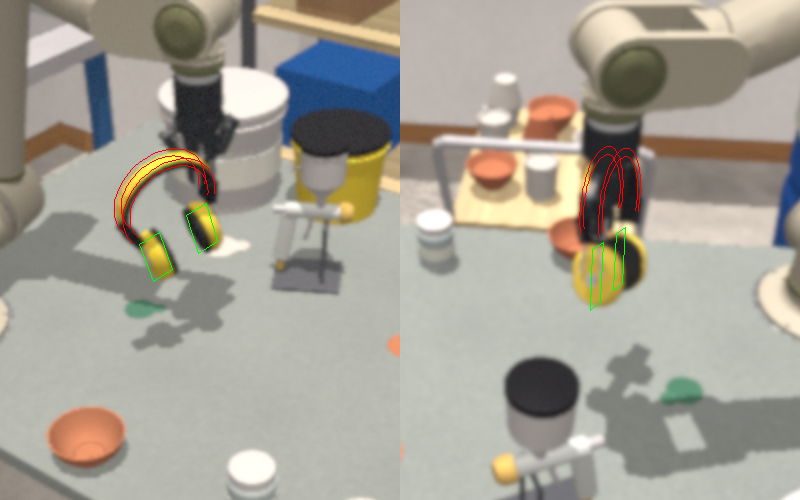

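```bash
sed -e 's/(240,192)/(241,184)/;s/(240,265.6)/(241,261)/' -e 's/^rp=.*/rp=[(511,-12,221),(511,12,302.7),(333,-12,216),(333,12,281.6)]/' -e 's/(S,m\[0\],.*/(S,m[0],(242,94)),(S,m[1],(206,116)),(S,m[2],(218,83)),(S,m[3],(224,106)),(D,m[1],(318,159)),(D,m[0],(301,168)),(D,m[2],(309,133)),(D,m[3],(306,162))]/' fit2.py > fit3.py; python3 fit3.py x
```

```text
[ 79.1   0.6  -0.5  18.4   0.6 -29.5] 20.0
[ 79.1   0.6  -0.5  18.4   0.6 -29.5] 20.0
[ 79.1   0.6  -0.6  18.4   0.6 -29.5] 20.0
[[-0.8, 0.7], [-0.1, -0.5], [-0.1, 0.4], [-2.4, 1.7], [-2.8, 2.5], [-1.1, -0.0], [-0.9, -0.0], [-3.6, 0.8], [-0.1, -0.6], [1.8, 1.6]] [-0.9  3.7 -2.9  1.4]
crown in tool [ 0.03172784  0.09714933 -0.09282216] [[ 0.043  0.418 -0.907]
 [-0.364  0.852  0.376]
 [ 0.931  0.314  0.189]]
```

move_arm([
  [0,0,0,0],
  [0,0,0,0],
  [8,12,0,0],
  [20,33,0,-0.02],
  [37,61,0,-0.05],
  [56,92,0,-0.08],
  [76,124,0,-0.11],
  [96,156,0,-0.14],
  [116,189,0,-0.17],
  [136,222,0,-0.2],
  [156,255,0,-0.23],
  [176,288,0,-0.26],
  [196,320,0,-0.29],
  [216,352,0,-0.32],
  [236,384,0,-0.35],
  [255,415,0,-0.37],
  [272,443,0,-0.39],
  [287,467,0,-0.4],
  [298,485,0,-0.405],
  [309,500,0,-0.405],
], grip=0.9, grip_force=35)

```text
time_s: 21.35
position: [0.5008, -0.3379, 0.2704]
tool_rot: [[1.0, 0.0, -0.001], [0.0, -1.0, 0.001], [-0.001, -0.001, -1.0]]
ft_force: [0.1, 0.2, -2.9]
grip_width: 0.0164
```

```bash
python3 pose.py p3 79,0,0,18,0,-29
python3 - <<'E'
import cv2
cv2.imwrite('pics/p3w.png',cv2.resize(cv2.imread('pics/p3_wrist.png'),(800,600)))
E
```

```text
wrist block_a 0 [258. 216.] res [-1.1  0.5] 0.78
wrist block_a 1 [467. 200.] res [-0.6  0.7] 0.78
wrist ear_defenders 3 [373. 206.] res [0.1 1.3] 0.89
scene block_a 0 [123. 202.] res [-0.4  3.2] 0.95
scene block_a 1 [ 80. 249.] res [-2.   2.8] 0.88
scene crown 2 [ 87. 208.] res [-0.7 -0.4] 0.8
scene ear_defenders 3 [100. 228.] res [0.8 0. ] 0.59
side block_a 0 [281.  85.] res [-1.  -2.1] 0.86
side block_a 1 [285.  79.] res [-2.   0.1] 0.76
side crown 2 [280.  58.] res [-1.9 -0.2] 0.65
side ear_defenders 3 [283.  80.] res [-1.8  0.1] 0.77
unused []
p [ 80.1  -1.3  -1.   17.6  -1.1 -29.8] time 21.35
crown [ 0.5315 -0.4311  0.3667] Rw x [ 0.17  -0.286  0.943] z [-0.985 -0.013  0.173] tcp [ 0.5008 -0.3379  0.2704] crown in tool [ 0.0306  0.0932 -0.0965]
```

View pics/p3.png

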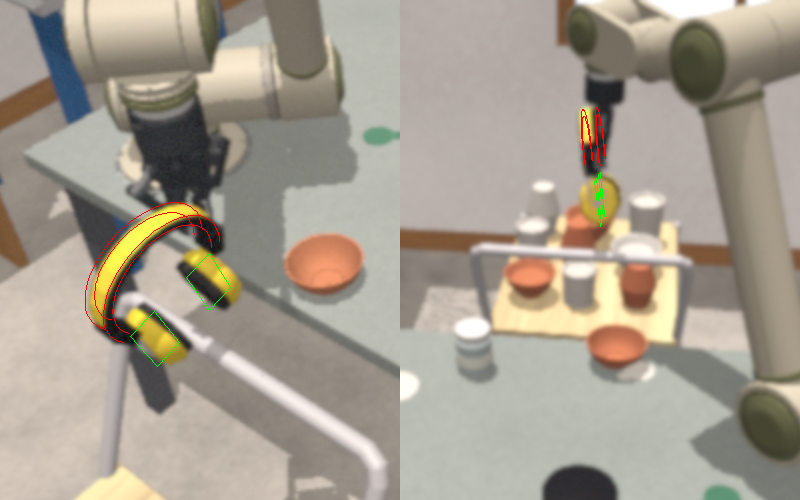

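View pics/p3w.png

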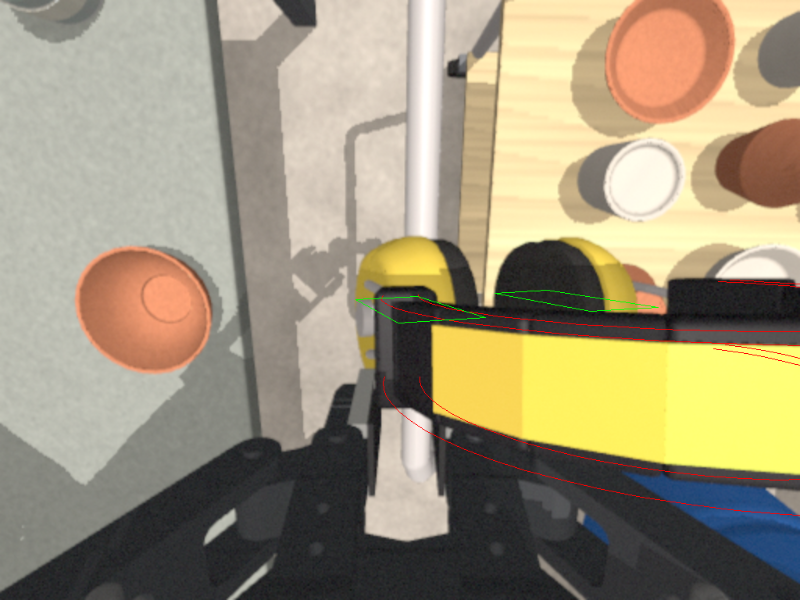

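```bash
python3 - <<'E'
from h import *
o=env.observe();P=cam("wrist",o)
for rc in[(2,270.8),(130,269.6),(60,270.2),(300,269)]: print(onz(P,rc,.094).round(4),onz(P,rc,.090).round(4))
im=cv2.imread("pics/last_wrist.png")
for r in(3,40,80,120,145):
    g=im[r].astype(float).mean(1);c=np.arange(250,295);print(r,[int(v) for v in g[252:292:2]])
E
```

```text
[ 0.6737 -0.348 ] [ 0.6748 -0.3482]
[ 0.545  -0.3481] [ 0.5446 -0.3482]
[ 0.619 -0.348] [ 0.6195 -0.3481]
[ 0.3158 -0.3496] [ 0.3129 -0.3498]
3 [155, 152, 150, 150, 127, 106, 137, 152, 167, 185, 206, 211, 196, 182, 171, 150, 121, 141, 145, 141]
40 [157, 154, 153, 152, 105, 119, 143, 160, 173, 193, 213, 204, 190, 177, 157, 134, 142, 84, 17, 20]
80 [121, 124, 153, 149, 102, 128, 150, 164, 180, 203, 212, 197, 183, 167, 144, 95, 84, 84, 82, 85]
120 [151, 146, 146, 146, 103, 138, 156, 170, 185, 208, 198, 185, 176, 152, 118, 85, 81, 81, 80, 79]
145 [140, 145, 142, 127, 114, 144, 161, 173, 188, 204, 193, 180, 166, 141, 83, 86, 87, 86, 86, 85]
```

move_arm([
  [0,-3,10,0],
  [0,-8,25,0],
  [0,-14,43,0],
  [0,-19,60,0],
  [0,-23,72,0],
  [0,-25,80,0],
  [0,-25,80,0],
])

```text
time_s: 22.65
position: [0.5006, -0.3109, 0.1896]
tool_rot: [[1.0, 0.001, -0.002], [0.001, -1.0, 0.002], [-0.002, -0.002, -1.0]]
ft_force: [-0.8, -0.3, -2.8]
grip_width: 0.017
```

```bash
python3 pose.py p4 79,0,0,18,0,-29|tail -3
python3 - <<'E'
import cv2
cv2.imwrite('pics/p4w.png',cv2.resize(cv2.imread('pics/last_wrist.png'),(800,600)))
E
```

```text
unused [('side', 'crown', [276.0, 313.0], 0.69)]
p [ 81.2  -0.9  -0.5  17.3  -0.5 -29. ] time 22.65
crown [ 0.5289 -0.4055  0.2845] Rw x [ 0.15  -0.295  0.944] z [-0.988 -0.007  0.155] tcp [ 0.5006 -0.3109  0.1896] crown in tool [ 0.0281  0.0944 -0.0952]
```

View pics/p4.png

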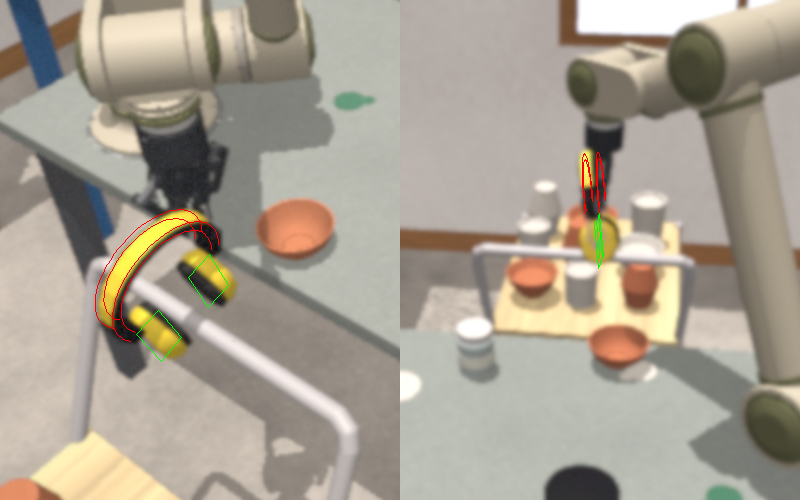

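View pics/p4w.png

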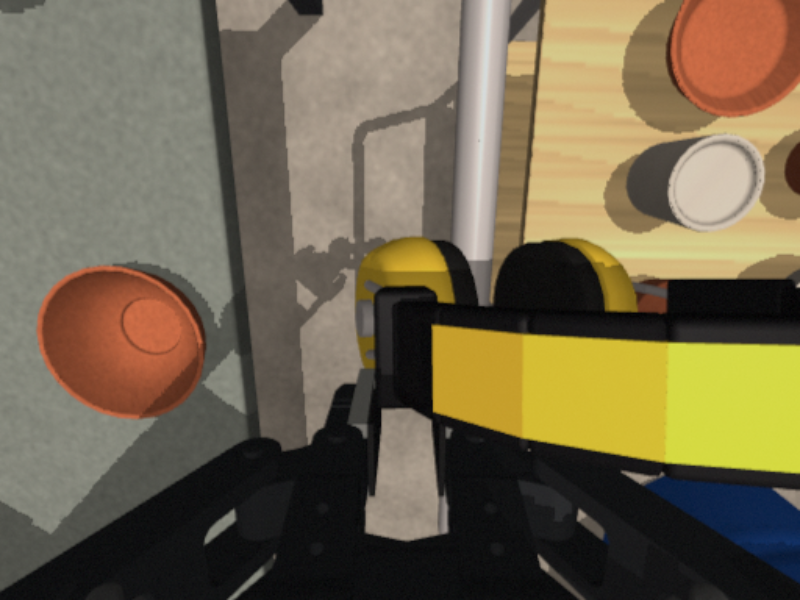

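move_arm([
  [0,-3,10,0],
  [0,-8,25,0],
  [0,-13,42,0],
  [0,-19,60,0],
  [0,-25,80,0],
  [0,-31,100,0],
  [0,-37,120,0],
  [0,-42,136,0],
  [0,-46,148,0],
  [0,-46,148,0],
  [0,-46,148,0],
])

```text
time_s: 24.35
position: [0.501, -0.2656, 0.0429]
tool_rot: [[1.0, 0.001, 0.0], [0.001, -1.0, -0.0], [0.0, 0.0, -1.0]]
ft_force: [-0.3, -0.3, -2.1]
grip_width: 0.017
```

```bash
python3 pose.py p5 80,0,0,18,0,-29|tail -8
python3 - <<'E'
from h import *
o=env.observe();print(o["ft_force"],o["wrist_torque"])
cv2.imwrite('pics/p5w.png',cv2.resize(cv2.imread('pics/last_wrist.png'),(800,600)))
E
```

```text
scene ear_defenders 3 [142. 273.] res [-0.8  0.2] 0.82
side block_a 1 [281. 134.] res [-1.1 -0.5] 0.89
side block_a 0 [278. 144.] res [-1.  -1.5] 0.66
side crown 2 [277. 117.] res [-0.9 -0.8] 0.86
side ear_defenders 3 [277. 135.] res [1.1 2.3] 0.63
unused [('side', 'crown', [277.0, 145.0], 0.67)]
p [ 80.4  -2.3  -1.3  16.   -0.5 -28.1] time 24.35
crown [ 0.5301 -0.3581  0.1394] Rw x [ 0.164 -0.268  0.949] z [-0.986 -0.017  0.166] tcp [ 0.501  -0.2656  0.0429] crown in tool [ 0.029   0.0925 -0.0965]
[-0.48127969  1.05708206 -4.05118188] [ 0.181083   -0.0387902   0.03327525]
```

View pics/p5.png

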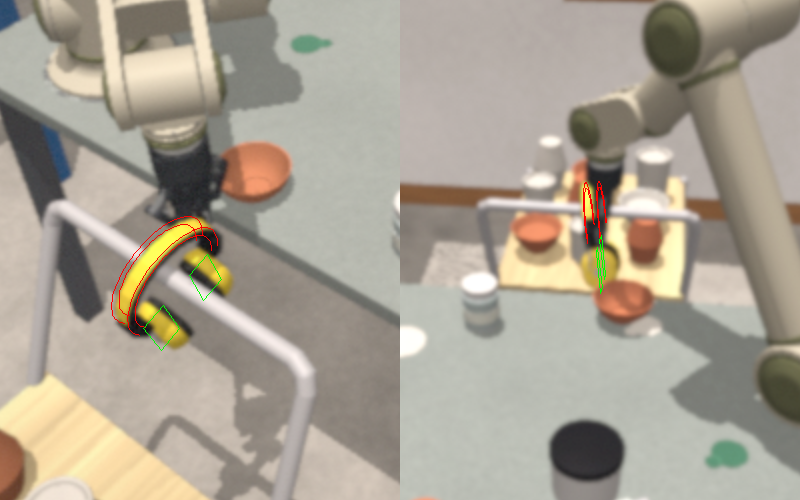

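View pics/p5w.png

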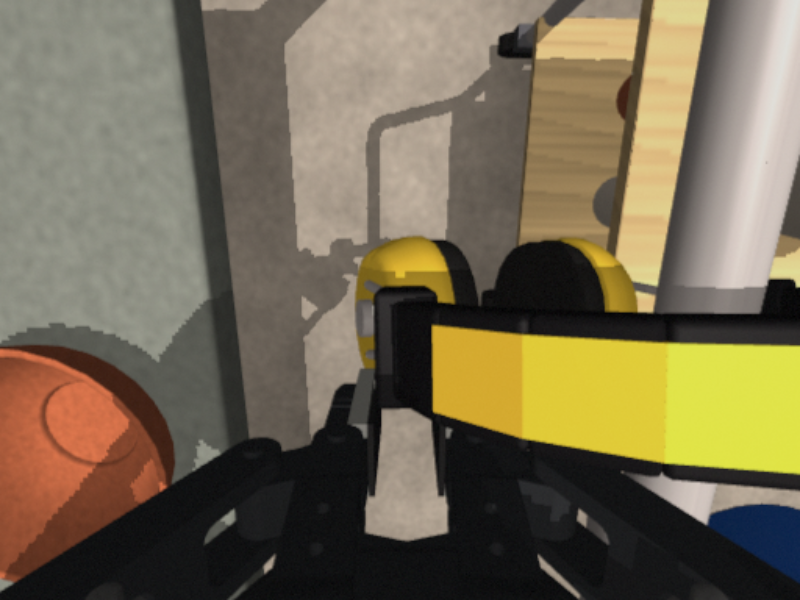

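move_arm([
  [0,-2,7,0],
  [0,-4,14,0],
  [0,-6,20,0],
  [0,-6,22,0],
  [0,-6,22,0],
])

```text
time_s: 25.45
position: [0.5008, -0.2594, 0.0203]
tool_rot: [[1.0, 0.001, -0.001], [0.001, -1.0, 0.001], [-0.001, -0.001, -1.0]]
ft_force: [-1.6, -0.3, -4.2]
grip_width: 0.0168
```

move_arm([
  [0,0,1,0],
  [0,0,2,0],
  [0,0,2,0],
], grip=0.82, grip_force=20)

```text
time_s: 25.75
position: [0.5009, -0.2596, 0.0188]
tool_rot: [[1.0, 0.001, 0.0], [0.001, -1.0, -0.0], [0.0, 0.0, -1.0]]
ft_force: [0.1, -0.0, -3.5]
grip_width: 0.0172
```

move_arm([
  [0,-0.5,1,0],
  [0,-0.5,2,0],
  [0,-0.5,2,0],
])

```text
time_s: 26.05
position: [0.5009, -0.259, 0.0167]
tool_rot: [[1.0, 0.001, -0.0], [0.001, -1.0, 0.0], [-0.0, -0.0, -1.0]]
ft_force: [-0.4, -0.5, -3.9]
grip_width: 0.0168
```

move_arm([
  [0,-0.5,1,0],
  [0,-1,2,0],
  [0,-1,2,0],
])

```text
time_s: 26.35
position: [0.5008, -0.258, 0.0147]
tool_rot: [[1.0, 0.001, -0.0], [0.001, -1.0, 0.0], [-0.0, -0.0, -1.0]]
ft_force: [0.4, -0.4, -3.7]
grip_width: 0.0168
```

move_arm([
  [0,-0.5,1,0],
  [0,-0.5,1.5,0],
  [0,-0.5,1.5,0],
])

```text
time_s: 26.65
position: [0.5009, -0.2575, 0.0132]
tool_rot: [[1.0, 0.001, -0.0], [0.001, -1.0, 0.0], [-0.0, -0.0, -1.0]]
ft_force: [-0.2, -0.1, -3.4]
grip_width: 0.0174
```

move_arm([
  [0,0,1,0],
  [0,0,1.5,0],
  [0,0,1.5,0],
])

```text
time_s: 26.95
position: [0.5009, -0.2576, 0.0118]
tool_rot: [[1.0, 0.001, -0.0], [0.001, -1.0, 0.0], [-0.0, -0.0, -1.0]]
ft_force: [-0.1, 0.0, -3.1]
grip_width: 0.017
```

move_arm([
  [0,0,1,0],
  [0,0,1.5,0],
  [0,0,1.5,0],
])

```text
time_s: 27.25
position: [0.5012, -0.2579, 0.0106]
tool_rot: [[1.0, 0.001, 0.001], [0.001, -1.0, -0.001], [0.001, 0.001, -1.0]]
ft_force: [0.2, -0.1, -2.0]
grip_width: 0.0169
```

```bash
python3 - <<'E'
from h import *
f=[];t=[]
for i in range(4):
    im=env.get_image(["wrist","side","scene","wrist"][i]);o=env.observe();f.append(o["ft_force"]);t.append(o["wrist_torque"])
    if i in(0,): cv2.imwrite("pics/q_w.png",cv2.resize(im[...,::-1],(800,600)))
    if i in(1,): cv2.imwrite("pics/q_s.png",cv2.resize(im[90:170,220:340,::-1],None,fx=6,fy=6,interpolation=3))
print(np.round(f,2),np.round(t,3))
E
```

```text
[[ 1.39 -1.24 -1.83]
 [ 0.11 -0.4  -1.07]
 [ 0.64 -0.64 -0.25]
 [-0.43 -0.79 -0.05]] [[-0.143 -0.187  0.055]
 [-0.185 -0.175  0.048]
 [-0.257 -0.187 -0.007]
 [-0.208 -0.203  0.029]]
```

View pics/q_s.png

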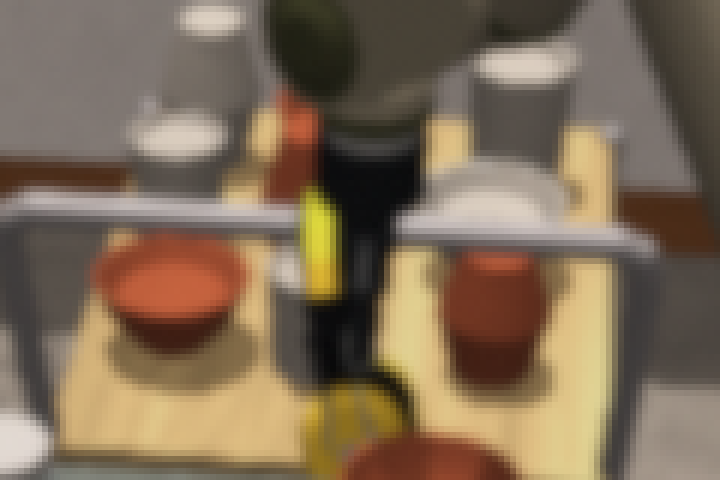

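View pics/q_w.png

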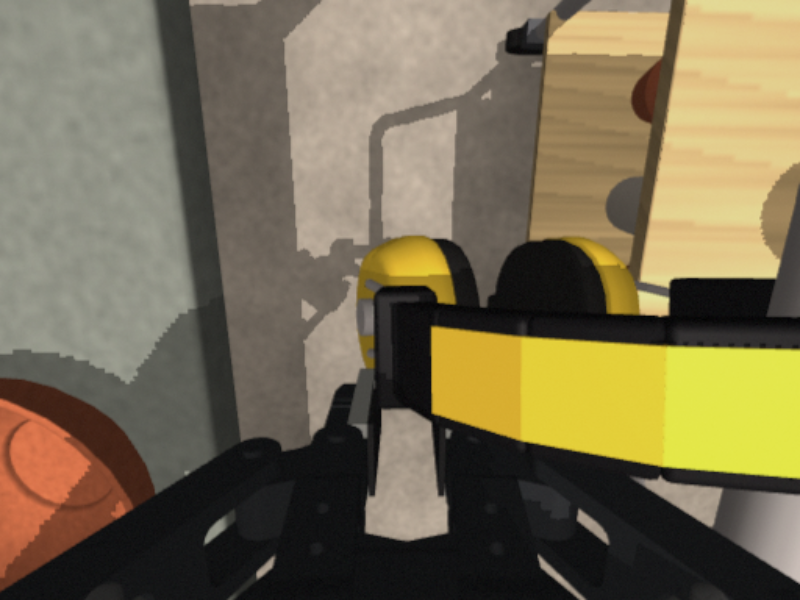

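move_arm([
  [0,0,0,0],
  [0,0,0.5,0],
  [0,0,0.5,0],
], grip=0.8)

```text
time_s: 27.75
position: [0.5012, -0.258, 0.0101]
tool_rot: [[1.0, 0.001, 0.001], [0.001, -1.0, -0.001], [0.001, 0.001, -1.0]]
ft_force: [0.5, -1.9, 0.9]
grip_width: 0.0169
```

move_arm([
  [0,0,0,0],
  [0,0,0,0],
  [0,0,0,0],
], grip=0.785)

```text
time_s: 28.05
position: [0.5007, -0.2574, 0.0096]
tool_rot: [[1.0, 0.001, -0.001], [0.001, -1.0, 0.001], [-0.001, -0.001, -1.0]]
ft_force: [0.5, -1.0, -1.2]
grip_width: 0.0184
```

```bash
python3 - <<'E'
from h import *
f=[];t=[]
for i in range(3):
    im=env.get_image(["wrist","side","scene"][i]);o=env.observe();f.append(o["ft_force"]);t.append(o["wrist_torque"])
    if i==0: cv2.imwrite("pics/r_w.png",cv2.resize(im[...,::-1],(640,480)))
    if i==2: cv2.imwrite("pics/r_c.png",cv2.resize(im[210:340,80:230,::-1],None,fx=5,fy=4.5,interpolation=3))
print(np.round(f,2),np.round(t,3),o["grip_width"],o["time_s"])
E
```

```text
[[ 1.21 -1.8  -1.35]
 [ 0.3  -1.68 -1.78]
 [ 2.04 -0.89 -1.76]] [[-0.223 -0.101  0.021]
 [-0.164 -0.057  0.012]
 [-0.209 -0.097  0.057]] 0.018582237801699326 28.2
```

View pics/r_w.png

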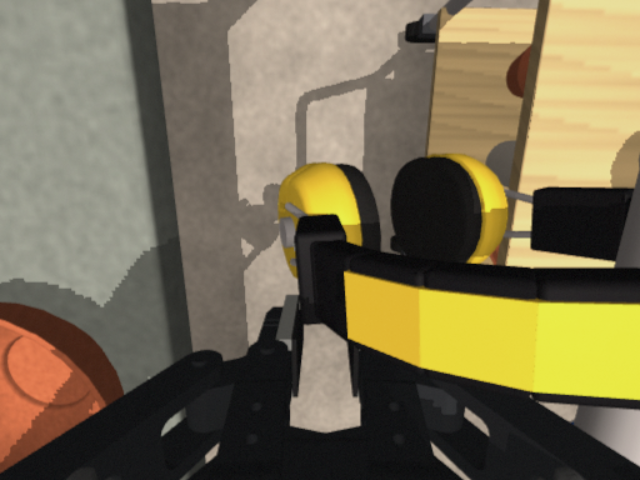

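View pics/r_c.png

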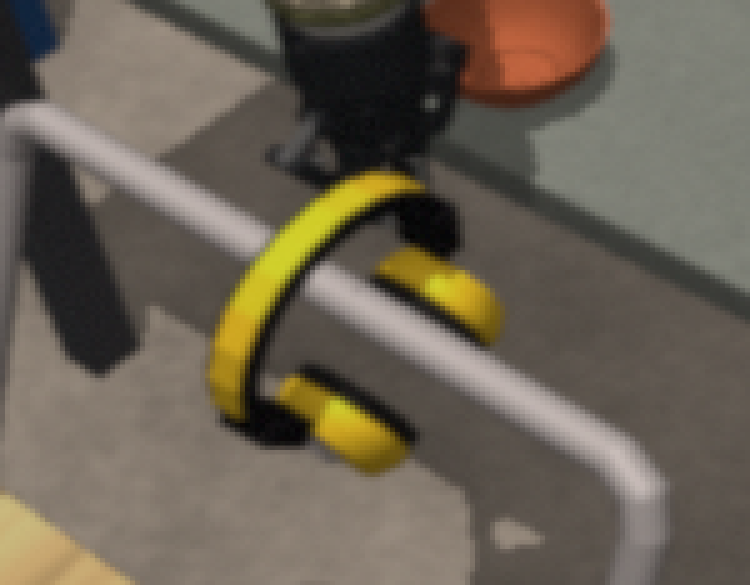

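move_arm([
  [0,0,0,0],
  [0,0,0,0],
  [0,0,0,0],
], grip=0.775)

```text
time_s: 28.5
position: [0.5008, -0.2573, 0.0098]
tool_rot: [[1.0, 0.001, -0.0], [0.001, -1.0, 0.001], [-0.0, -0.001, -1.0]]
ft_force: [-0.2, -1.7, -0.3]
grip_width: 0.0195
```

move_arm([
  [0,0,0,0],
  [0,0,0,0],
  [0,0,0,0],
], grip=0.76)

```text
time_s: 28.8
position: [0.5009, -0.2575, 0.0098]
tool_rot: [[1.0, 0.001, -0.0], [0.001, -1.0, 0.0], [-0.0, -0.0, -1.0]]
ft_force: [-0.2, -1.1, 0.3]
grip_width: 0.0207
```

```bash
python3 - <<'E'
from h import *
f=[];t=[]
for i in range(2):
    im=env.get_image(["wrist","scene"][i]);o=env.observe();f.append(o["ft_force"]);t.append(o["wrist_torque"])
    if i==0: cv2.imwrite("pics/t_w.png",cv2.resize(im[...,::-1],(640,480)))
    if i==1: cv2.imwrite("pics/t_c.png",cv2.resize(im[210:340,80:230,::-1],None,fx=5,fy=4.5,interpolation=3))
print(np.round(f,2),np.round(t,3),o["grip_width"],o["time_s"])
E
```

```text
[[-0.85 -0.89 -0.07]
 [-0.12 -0.12 -0.23]] [[ 0.015 -0.045 -0.039]
 [ 0.01  -0.029 -0.027]] 0.0205405130270992 28.9
```

View pics/t_w.png

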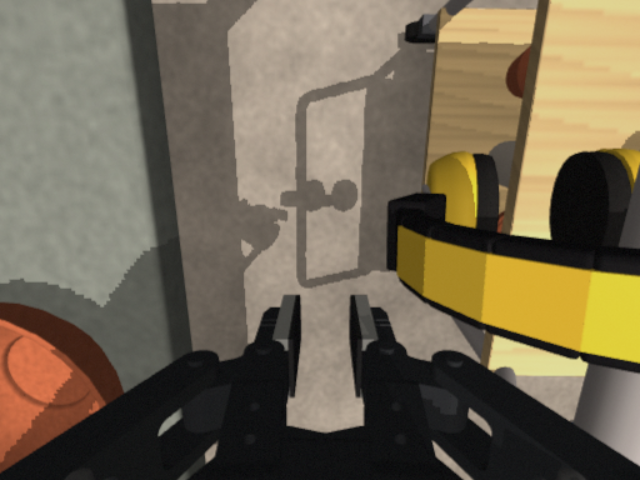

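View pics/t_c.png

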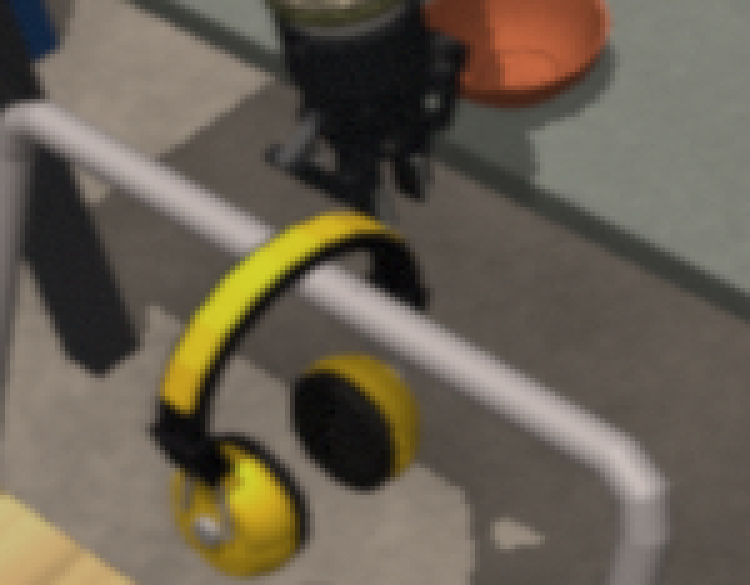

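move_arm([
  [0,-15,-10,0],
  [0,-30,-40,0],
  [0,-30,-80,0],
  [0,-30,-120,0],
  [0,-30,-150,0],
  [0,-30,-150,0],
])

```text
time_s: 29.5
position: [0.5023, -0.2275, 0.1648]
tool_rot: [[1.0, 0.002, 0.007], [0.002, -1.0, -0.005], [0.007, 0.005, -1.0]]
ft_force: [-0.2, -0.3, 0.6]
grip_width: 0.0203
```

```bash
cat > fin.py <<'E'
from h import *
import sys
t=sys.argv[1];ims=[]
for c,s in(("scene",(slice(210,340),slice(80,230))),("side",(slice(90,190),slice(215,345)))):
    im=env.get_image(c);ims.append(cv2.resize(im[s][...,::-1],(390,380),interpolation=3))
    for n in("crown","block_a","ear_defenders"):
        for d in env.tip_of(c,n):
            if d["conf"]>.5: print(c,n,np.round(d["point"],1),round(d["conf"],2))
cv2.imwrite(f"pics/{t}.png",np.hstack(ims));print(env.observe()["time_s"])
E
python3 fin.py u
```

```text
scene crown [267.  134.9] 0.88
scene block_a [281.2 157. ] 0.95
scene block_a [310.5 120.3] 0.92
scene ear_defenders [297.4 139.8] 0.72
side crown [126.1 275.9] 0.94
side block_a [153.9 273.7] 0.59
side ear_defenders [140.3 276.9] 0.91
29.9
```

View pics/u.png

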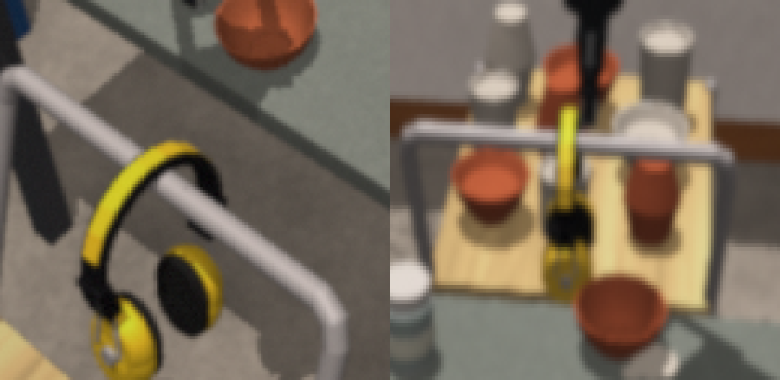

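move_arm([
  [0,-20,-20,0],
  [0,-40,-40,0],
  [0,-60,-60,0],
  [0,-60,-80,0],
  [0,-60,-80,0],
  [0,-60,-80,0],
  [0,-60,-80,0],
  [0,-60,-80,0],
  [0,-60,-80,0],
  [0,-60,-80,0],
  [0,-60,-80,0],
  [0,-60,-80,0],
  [0,-60,-80,0],
  [0,-60,-80,0],
  [0,-60,-80,0],
])

```text
time_s: 31.4
position: [0.5009, -0.1676, 0.2398]
tool_rot: [[1.0, 0.001, 0.0], [0.001, -1.0, -0.0], [0.0, 0.0, -1.0]]
ft_force: [-0.4, -0.6, 0.5]
grip_width: 0.0203
```

```bash
python3 fin.py v
```

```text
scene crown [268.3 139. ] 0.77
scene block_a [309.8 124.1] 0.87
scene block_a [276.8 160.6] 0.75
scene ear_defenders [292.3 144.4] 0.59
side crown [124.9 277.1] 0.83
side block_a [152.1 271.9] 0.79
side block_a [141.1 275.3] 0.58
side ear_defenders [142.1 274. ] 0.9
31.8
```

View pics/v.png

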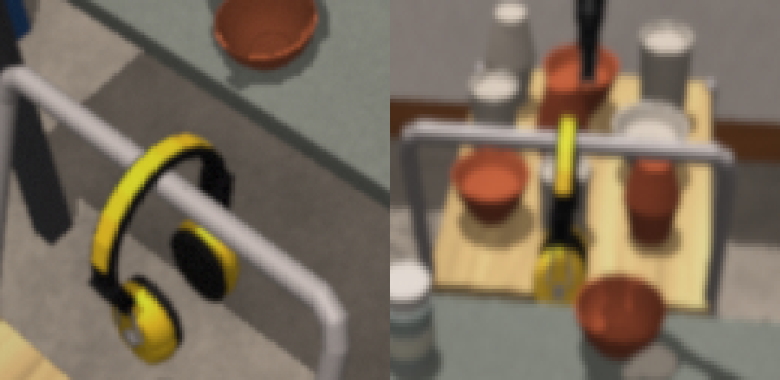

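move_arm([
  [0,0,0,0],
  [0,0,0,0],
  [0,0,0,0],
  [0,0,0,0],
  [0,0,0,0],
  [0,0,0,0],
  [0,0,0,0],
  [0,0,0,0],
  [0,0,0,0],
  [0,0,0,0],
  [0,0,0,0],
  [0,0,0,0],
  [0,0,0,0],
  [0,0,0,0],
  [0,0,0,0],
])

```text
time_s: 33.3
position: [0.5008, -0.1676, 0.2398]
tool_rot: [[1.0, 0.001, -0.0], [0.001, -1.0, 0.0], [-0.0, -0.0, -1.0]]
ft_force: [0.5, -0.4, -0.1]
grip_width: 0.0206
```

```bash
cat > hang.py <<'E'
from h import *
from scipy.optimize import least_squares
from scipy.spatial.transform import Rotation as Ro
S,D=cam("scene"),cam("side");m=np.array([[0,71,0],[0,-71,0],[92,0,0],[0,0,0]])/1000
R0=np.c_[[0,0,1],[0,1,0],[-1,0,0]].astype(float)
det=[]
for c,P in(("scene",S),("side",D)):
    im=env.get_image(c);cv2.imwrite(f"pics/last_{c}.png",im[...,::-1])
    for n,ix in(("block_a",[0,1]),("crown",[2]),("ear_defenders",[3])):
        det+=[(P,ix,np.array(d["point"])[::-1],c,n) for d in env.tip_of(c,n) if d["conf"]>.5]
def pose(p): R=Ro.from_euler('xyz',p[3:],degrees=True).as_matrix()@R0;return R,p[:3]-R@m[2]
p=np.array([.53,-.35,.106,0,0,0.])
for it in range(5):
    R,o=pose(p);A=[]
    for d in det:
        q=proj(d[0],o+m[d[1]]@R.T);e=np.hypot(*(q-d[2]).T)
        if e.min()<20-2*it:A.append((d,d[1][e.argmin()]))
    p=least_squares(lambda p:np.r_[np.concatenate([proj(d[0],pose(p)[1]+pose(p)[0]@m[k])[0]-d[2] for d,k in A]),(p[1]+.3485)/.02,(p[2]-.106)/.005,p[3:]/20],p,loss="soft_l1",x_scale=[.01,.01,.01,5,5,5]).x
R,o=pose(p)
for d,k in A: print(d[3],d[4],k,(proj(d[0],o+R@m[k])[0]-d[2]).round(1))
print(p.round(4),"tilt rad",np.arccos(R[2,0]).round(3),"sq",np.arccos(abs(R[0,2])).round(3),env.observe()["time_s"])
ims=[]
for c,P,(x,y) in(("scene",S,(75,205)),("side",D,(210,80))):
    im=cv2.resize(cv2.imread(f"pics/last_{c}.png"),None,fx=3,fy=3,interpolation=3)
    a=np.radians(np.arange(-110,111,5))
    for r,z in((69,14),(81,14),(81,-14),(69,-14)):
        q=proj(P,o+(np.c_[23+r*np.cos(a),r*np.sin(a),0*a+z]/1000)@R.T);cv2.polylines(im,[np.round(q*3).astype(int)],False,(0,0,255),1)
    for sg in(1,-1):
        q=proj(P,o+(np.array([[u,sg*v,0] for u,v in((-30,64),(-122,64),(-122,26),(-30,26))])/1000)@R.T);cv2.polylines(im,[np.round(q*3).astype(int)],True,(0,255,0),1)
    ims.append(im[y*3:y*3+420,x*3:x*3+390])
import sys;cv2.imwrite(f"pics/{sys.argv[1]}.png",np.hstack(ims))
E
python3 hang.py h1
```

```text
scene block_a 0 [ 1.5 -0.4]
scene block_a 1 [-1.   2.3]
scene crown 2 [ 0.1 -2.1]
scene ear_defenders 3 [-1.1  0.1]
side block_a 0 [ 1.7 -2.7]
side block_a 1 [-0.5  0.6]
side crown 2 [-0.4  0.6]
side ear_defenders 3 [-1.9  2. ]
[ 0.5276 -0.3452  0.1073  8.8113 -6.45    6.4716] tilt rad 0.19 sq 0.159 33.7
```

View pics/h1.png

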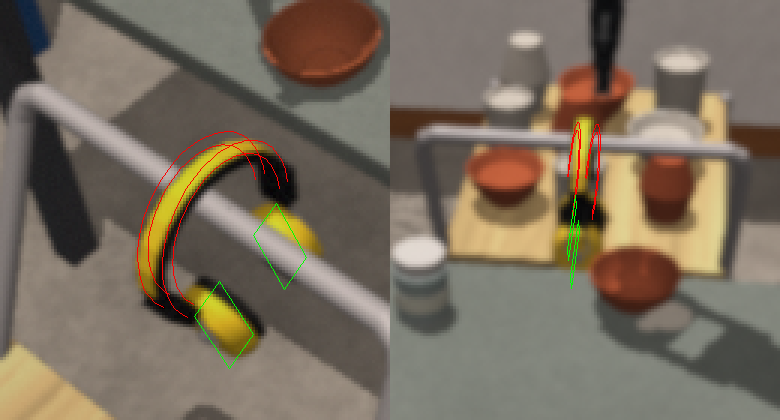

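move_arm([
  [0,0,0,0],
  [0,0,0,0],
  [0,0,0,0],
  [0,0,0,0],
  [0,0,0,0],
  [0,0,0,0],
  [0,0,0,0],
  [0,0,0,0],
  [0,0,0,0],
  [0,0,0,0],
  [0,0,0,0],
  [0,0,0,0],
  [0,0,0,0],
  [0,0,0,0],
  [0,0,0,0],
  [0,0,0,0],
  [0,0,0,0],
  [0,0,0,0],
  [0,0,0,0],
  [0,0,0,0],
])

```text
time_s: 35.7
position: [0.5008, -0.1676, 0.2398]
tool_rot: [[1.0, 0.001, 0.0], [0.001, -1.0, -0.0], [0.0, 0.0, -1.0]]
ft_force: [-0.6, -0.8, 0.5]
grip_width: 0.0206
```

```bash
cat > seq.py <<'E'
from h import *
import sys
ims=[];prev=None
for i in range(int(sys.argv[2])):
    im=env.get_image("scene")[210:340,80:230,::-1]
    if prev is not None: print(round(env.observe()["time_s"],2),np.abs(im[20:,10:110].astype(float)-prev[20:,10:110]).mean().round(2),end="; ")
    prev=im.astype(float);ims.append(cv2.resize(im,None,fx=1.7,fy=1.7))
k=np.linspace(0,len(ims)-1,6).astype(int)
cv2.imwrite(f"pics/{sys.argv[1]}.png",np.vstack([np.hstack([ims[j] for j in k[:3]]),np.hstack([ims[j] for j in k[3:]])]))
E
python3 seq.py sq1 16
```

```text
35.8 3.18; 35.85 0.95; 35.9 3.02; 35.95 5.04; 36.0 6.05; 36.05 6.88; 36.1 6.87; 36.15 6.02; 36.2 4.23; 36.25 1.73; 36.3 2.66; 36.35 4.93; 36.4 6.32; 36.45 6.84; 36.5 6.43;
```

View pics/sq1.png

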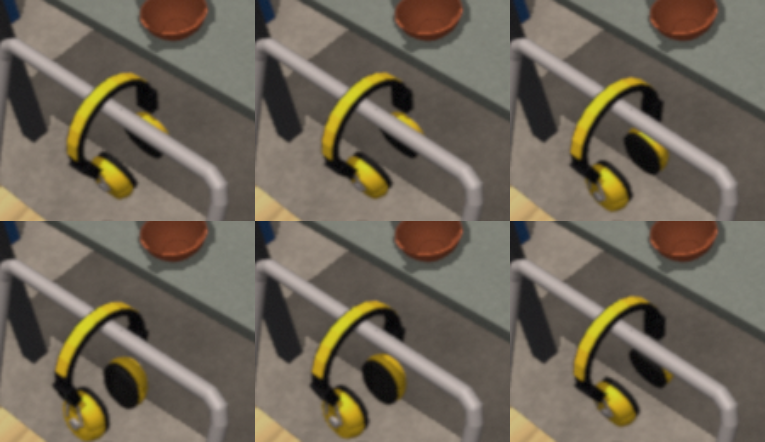

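move_arm([
  [10,10,45,0],
  [20,20,90,0],
  [29,30,135,0],
  [29,30,180,0],
  [29,30,220,0],
  [29,32,240,0],
  [29,38,242,0],
  [29,44,242,0],
  [29,48,242,0],
  [29,52,242,0],
  [29,55,242,0],
  [29,58,242,0],
])

```text
time_s: 37.7
position: [0.5301, -0.226, -0.0016]
tool_rot: [[1.0, 0.001, 0.001], [0.001, -1.0, -0.001], [0.001, 0.001, -1.0]]
ft_force: [-0.2, 1.1, -0.1]
grip_width: 0.0205
```

```bash
python3 seq.py sq2 6; python3 -c "
from h import *
o=env.observe();print(o['position'],o['ft_force'],o['time_s'])"
```

```text
37.8 5.62; 37.85 4.16; 37.9 2.07; 37.95 2.17; 38.0 4.16; [ 0.52987014 -0.22540527 -0.00217952] [ 0.34112354  0.76135739 -0.590741  ] 38.0
```

View pics/sq2.png

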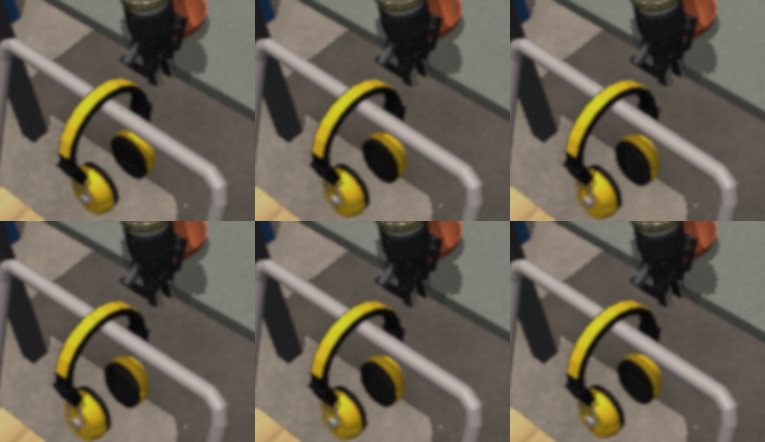

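move_arm([
  [0,2,0,0],
  [0,4,0,0],
  [0,5.5,0,0],
  [0,7,0,0],
  [0,8.5,0,0],
  [0,10,0,0],
  [0,11,0,0],
  [0,12,0,0],
  [0,13,0,0],
  [0,14,0,0],
  [0,15,0,0],
  [0,16,0,0],
])

```text
time_s: 39.2
position: [0.5299, -0.2417, -0.0022]
tool_rot: [[1.0, 0.001, -0.0], [0.001, -1.0, -0.0], [-0.0, 0.0, -1.0]]
ft_force: [-0.9, 0.8, -0.1]
grip_width: 0.0203
```

```bash
python3 seq.py sq3 8; python3 -c "
from h import *
o=env.observe();print(o['position'],o['ft_force'],o['time_s'])"
```

```text
39.3 1.14; 39.35 1.38; 39.4 1.73; 39.45 1.57; 39.5 1.34; 39.55 1.05; 39.6 1.36; [ 0.52990489 -0.24149311 -0.00219213] [-0.7267983   0.17587213  0.10095011] 39.6
```

View pics/sq3.png

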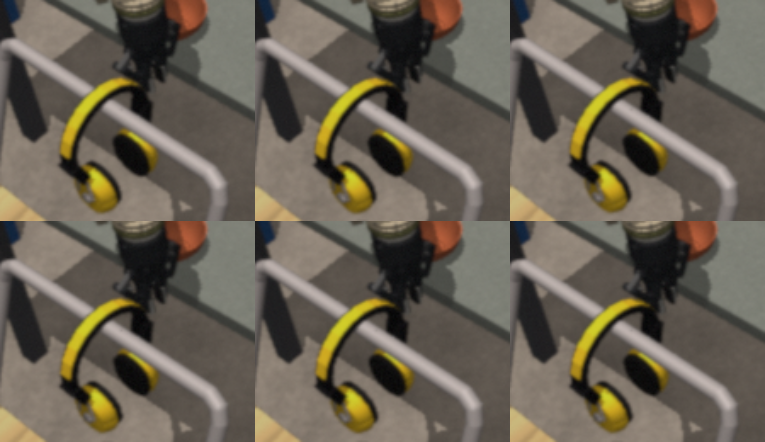

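```bash
python3 hang.py h2; python3 seq.py sq4 6
```

```text
scene block_a 0 [ 3.8 -0.3]
scene block_a 1 [-0.5  0.3]
scene crown 2 [-0.1  0.3]
scene ear_defenders 3 [-2.3 -1.2]
side block_a 0 [0.5 0.2]
side block_a 1 [-0.9 -1.8]
side ear_defenders 3 [-1.   2.2]
[ 0.527  -0.346   0.1036 -4.4988 -6.7712  1.2782] tilt rad 0.142 sq 0.12 40.0
40.1 1.07; 40.15 1.02; 40.2 1.04; 40.25 1.04; 40.3 1.03;
```

View pics/h2.png

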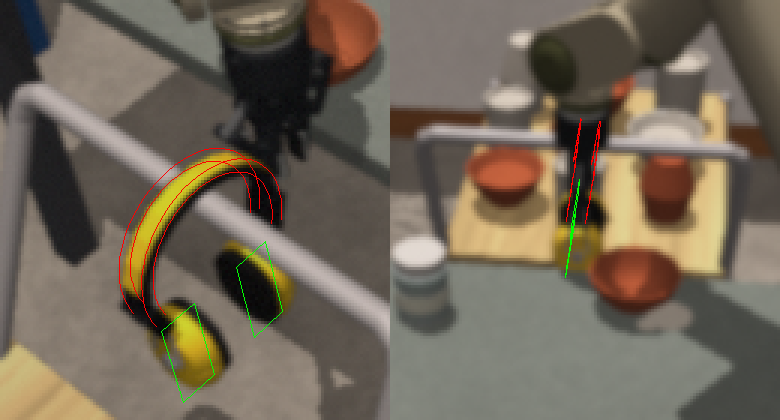

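move_arm([
  [0,-0.7,0,0],
  [0,-1.4,0,0],
  [0,-2.2,0,0],
  [0,-3,0,0],
  [0,-4,0,0],
  [0,-5,0,0],
  [0,-6.5,0,0],
  [0,-8,0,0],
  [0,-12,0,0],
  [0,-25,0,0],
  [0,-40,-10,0],
  [0,-50,-50,0],
  [0,-60,-90,0],
  [0,-60,-130,0],
  [0,-60,-130,0],
])

```text
time_s: 41.8
position: [0.532, -0.1812, 0.1339]
tool_rot: [[1.0, 0.002, 0.009], [0.002, -1.0, -0.005], [0.009, 0.005, -1.0]]
ft_force: [0.4, -0.5, -0.7]
grip_width: 0.0203
```

```bash
python3 seq.py sq5 10;python3 hang.py h3
```

```text
41.9 1.05; 41.95 1.03; 42.0 0.98; 42.05 0.96; 42.1 0.96; 42.15 0.96; 42.2 0.95; 42.25 0.95; 42.3 0.95; scene block_a 0 [ 0.9 -0.4]
scene block_a 1 [-1.   1.4]
scene crown 2 [-0.2 -2.3]
scene ear_defenders 3 [-2.7 -0.6]
side block_a 1 [-1. -0.]
side block_a 0 [ 0.2 -2.4]
side crown 2 [-2.3  3.9]
side ear_defenders 3 [-1.1  3. ]
[ 0.5329 -0.3484  0.1018 -0.1236 -0.1285  4.4826] tilt rad 0.003 sq 0.078 42.7
```

View pics/h3.png

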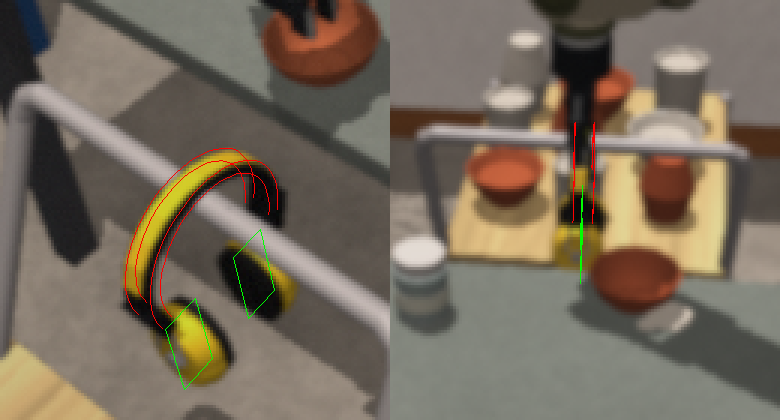

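```bash
python3 -c "
from rig import env
print(env.close_job(),env.observe()['time_s'])"
```

```text
the job is handed in; nothing more can be done
the job is handed in; nothing more can be done
```

The ear defenders are hanging astride the push bar, one cup on either side, at rest and released, and the job was handed in soon after 42.7 s.

**What I did**
- I gripped block_a, then bounced the arm with a light grip so the cups swung down about the pads until the arch hung within about 10° of upright.
- I carried them over the bar and lowered them along their own axis. The wrist force showed about 3 N on the bar while the gripper still held them.
- On release they swung about 20° either way and were not settling by themselves. I used the closed fingers as a slow stop against the bench-side leg, then backed off gently.

**Last checks**
- **Pose:** the fit gave the headband upright within about 0.01 rad and square to the bar within about 0.08 rad. The crown is about 5 mm along the bar from the middle, and within a few mm of the bar's axis sideways.
- **Crown height:** this check disagreed slightly. The fit put the crown 8 to 10 mm above the bar's axis, and it should be about 12.5 mm. I put that down to the fit's error of a few mm.
- **Motion:** differences between successive pictures were at the noise floor, so I take them to be still.
- **Robot and bystanders:** the arm was clear of everything. I did not re-measure the jar, bowl or spray gun, but nothing went near them on purpose and they looked unmoved where they were in view.

**What went wrong on the way**
- The first grasp closed on air, because the real fingertips end about 35 mm short of the reported TCP. I allowed for that from then on.
- At hand-over the ear defenders slipped out of the loosened fingers while still tilted, and that started the swing. I could not measure the peak force on the bar at that moment.

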